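# Snug the deep nut of a bamboo organizer's post

## Robot

A 7-joint arm with a two-finger parallel gripper is mounted at the origin on the work surface. World frame = base frame: x ahead of the robot, y to its left, z up, the work surface at z = 0. Lengths are in m, angles in rad, forces in N, time in s.
With the tool pointing down it reaches from about 0.375 to 0.925 m from the base axis. Payload 3.1 kg.
Tool frame: the origin (TCP) lies between the finger pads; the fingertips stand 8 mm ahead of it and the grasp point (between the pads) lies 11 mm behind it (manip.tip_reach is the distance from the TCP to the fingertips, in m); y points along the fingers, x is the direction in which the jaws open and shut, and the axes are right-handed (so a half turn about y gives the same grasp; the last joint's range is limited). The gripper opens to 85 mm and grips with 20 to 120 N. Pads are 22 mm wide; open, the fingers measure 114 mm over their backs; the gripper's body (76 mm by 85 mm) begins 54 mm behind the grasp point. The pads swing forward as they close: fully open they stand 13 mm farther back than shut.
Start: joints at [1.1, 0.383, 0.044, 1.598, -0.018, 1.161, -0.05], TCP at [0.237, -0.605, 0.239] pointing down, gripper open.
Joint ranges: [-2.61, 2.61], [-0.41, 2.15], [-1.48, 1.57], [0, 2.5], [-1.57, 4.71], [0.05, 1.97], [-2.85, 2.85]. Speed limits (rad/s): [2.79, 2.79, 3.14, 3.14, 3.14, 3.14, 3.14].

## Interface

Orientations are given as a 3x3 rotation matrix whose columns are the frame's x, y, z axes.
In Python, from rig import manip gives the robot as it stands. The module is installed in compiled form; this text tells all that it offers.
- The arm moves only by the tool play_rows, never from a script. Its argument "commands" is a list of rows, each a list of 5 numbers: the shift along the world's x, y, z in cm, then the turn about the world's z in degrees, then the opening, from 0 (shut) to 1 (fully open). A call has 1 to 20 rows; each row is the pose to reach, as a shift and turn from the pose commanded when the call began; what a row does not reach only later rows make up. A row lasts 1/12 s, in which the tool goes at most 41.7 mm and 7.16 degrees, less where a joint would pass 70% of its speed; a pose out of reach is approached as far as the arm can. A call with a gripper value outside its range is refused whole. The fingers move at their own pace and stop on an object; the grip force is fixed at half the most. Time passes only in rows, so rows that repeat a pose let the fingers close. It gives the time, the measured TCP pose, the force and the opening at its end, in the units of the state.
- manip.observe(): the state, without advancing time (a new reading comes with each control period).
- manip.capture(name): name is "scene" or "top" or "wrist"; returns a dict with "pixels" (384x512x3 uint8, blue, green, red), "range_z" (384x512 float32, m along the optical axis (not along the pixel's ray), 0 where there is no reading), "camera_matrix" (3x3 intrinsics, pixels), "k1" (the pictures are not rectified: a ray, as slopes to the right and down, at radius r is drawn at 1 + k1 r^2 times it, then the intrinsics apply), "eye" and "rotation" of the camera in the world; the wrist camera has in their place "hand_eye" (4x4, takes a point from camera to tool coordinates, whose origin is the TCP and whose axes are the tool frame's). Camera axes: x right, y up, looking along -z (the intrinsics and any distortion apply to the point x, -y, -z); pixel columns grow to the right and rows downward; lengths in m; the calibration is good to about 2 mm. A picture is of the moment at which its call begins: read the wrist's pose just before it.
- manip.finish_job(): hands the job in, once; it reports no verdict.
The state is a dict: "clock": time; "joint_positions": joint angles; "qvel": joint speeds; "effort": joint torques, N m; "eef_pos": TCP position; "ee_rot": TCP orientation; "contact_force": force on the tool from outside, world axes, zero at the start; "moment": the same for the moment, N m; "opening": finger opening in m.
Only numpy, scipy, OpenCV 4.12 (cv2) and the standard library are available. Lean on these libraries where they do the work, as an engineer would, in place of code of your own. Each camera call takes 0.05 s, during which the arm holds its last target.

## Task

The open post of the three-tier bamboo organizer has worked loose: take the red T-handle socket wrench out of the utensil block, lower it down the open post, feel its socket drop fully home over the square nut at the bottom with a light touch (under 25 N), and turn it clockwise until the nut is snug, about half a newton-metre and not overtightened. Then draw the wrench out, stand it back upright, fully down, in its hole in the block, and leave everything else on the bar as it stands.

Things in the scene. Friction and masses are not known exactly. Their poses are not given: they have to be found in the camera images.
- wrench_grip (a point): Centre of the red cross-bar of the loose T-handle socket wrench (0.28 kg); grip here. The bar is 100 x 14 x 16 mm (along x, across y, high z), x runs along the bar, z up the shaft. A round 12 mm shaft leads down to a steel socket 29 mm across and 38 mm long, its mouth 145 mm below this point. At the start the wrench stands in the block's hole, the bar's centre 50 mm above the block's top.
- wrench_mouth (a point): Centre of the wrench's open lower end, 145 mm below wrench_grip, same axes (z up the shaft). The socket is a square hole 18.6 mm wide and 16 mm deep for a 17 mm square nut, its flats facing the wrench's x and y; it drops on in four turned positions, a quarter turn apart, with about 6 degrees of play either way.
- organizer: Three-tier bamboo organizer with empty trays, fixed on rubber feet, 210 x 375 mm and 160 mm high, origin under its centre on the bar, z up. A round post 45 mm across stands at each end, 165 mm from the centre: the one at -y is open, the one at +y is capped.
- bore_mouth (a point): Centre of the open post's mouth, on its top, 150 mm above the bar; z up. The bore is 33 mm across, upright and 97 mm deep.
- nut_top (a point): Middle of the top of the brass square nut at the bottom of the bore, 85 mm below bore_mouth; axes as the organizer's (they do not tell how the nut is turned, which is unknown and differs every time). The nut is 17 mm across flats, 10 mm high, its top bevelled. It turns 0.3 to 1.2 rad clockwise with little resistance (0.07 N m), then meets the washer and goes firm.
- nut_seat (a point): Top of the washer under the nut, on the bore's axis, 95 mm below bore_mouth. With the socket fully home wrench_mouth is at this point (the bar's centre 50 mm above the post's top); while caught on top of the nut it stays 8 to 10 mm higher, and if turned while only part-way on it binds until eased back a few degrees.
- tightness (a joint): How far (rad) the nut has been wound clockwise past the point where it goes firm: 0 until then, afterwards it winds up against about 6 N m per rad, give or take 0.15 N m of thread friction, so it stands at 0.06 to 0.11 at half a newton-metre. It falls back to about 0.025 when the wrench is eased off or let go, which is right.
- block: Fixed bamboo utensil block, 100 x 200 x 110 mm (x, y, z), origin under its centre, z up; small stoppers stand up 20 mm near its ends.
- block_hole (a point): Centre of the mouth of the wrench's round hole, at the middle of the block's top, 110 mm above the bar; the hole is 33.5 mm across and 95 mm deep.
- hole_floor (a point): Centre of the hole's floor, 95 mm below block_hole; wrench_mouth rests here when the wrench is put away.
- sugar_bowl: White ceramic sugar bowl with lid, 94 mm across, 102 mm high, origin under its centre. Leave alone.
- teaspoon: Steel teaspoon, 140 mm long, lying. Leave alone.
- blue_cup: Blue plastic cup, 76 mm across, 95 mm high, origin under its centre. Leave alone.
- jam_jar: Closed glass jam jar, 72 mm across, 92 mm high, origin under its centre. Leave alone.
- salt_shaker: White salt shaker, 44 mm across, 71 mm high, origin under its centre. Leave alone.
- pepper_mill: Dark wooden pepper mill, 52 mm across, 126 mm high, origin under its centre. Leave alone.
- post_cap: Round bamboo cap of the open post, 47 mm across, 24 mm high, lying upside down on the bar, origin under its centre. Leave alone; it is fitted later.
There are look-alikes about, which are no part of the job. Leave any turquoise look-alike of the part that bears wrench_grip alone. Leave any purple look-alike of the block alone.

How it is judged:
On the way, in this order (a step that is already met when the one before it is completed fails the run):
1. the wrench's socket is fully home over the nut: its mouth within 4 mm of the washer in height and 4 mm sideways, for 0.2 s (z of wrench_mouth in the frame of nut_seat below 0.004 m and horizontal distance between wrench_mouth and nut_seat below 0.004 m), for 0.2 s.
2. the nut is snug: wound at least 0.03 rad past the point where it goes firm (about 0.3 N m), for 0.1 s (value of joint tightness above 0.03 rad), for 0.1 s.
At the end, for the whole second after the job is handed in: The nut is still tight (at least 0.01 rad past firm) and the wrench stands at rest in the block's hole, let go, upright within 7 degrees, its mouth within 8 mm of the middle of the hole's floor (value of joint tightness above 0.01 rad and horizontal distance between wrench_mouth and hole_floor below 0.008 m and z of wrench_mouth in the frame of hole_floor below 0.008 m and angle between wrench_grip's own z axis and vertical below 0.12 rad and linear speed of wrench below 0.02 m/s); the robot touches nothing.
It fails at once if the nut is overtightened: wound more than 0.12 rad past firm (about 0.8 N m) (value of joint tightness above 0.12 rad).
It fails at once if while its socket is not yet over the nut (mouth more than 7 mm above the washer), the wrench bears on the nut or post with more than 25 N (contact force between wrench and organizer above 25 N and z of wrench_mouth in the frame of nut_seat above 0.007 m).
It fails at once if a bystander is moved more than 15 mm (distance of any of sugar_bowl, teaspoon, blue_cup, jam_jar, salt_shaker, pepper_mill, post_cap from where it was at the start of the episode above 0.015 m).
It also fails if it takes over 72 s, if anything falls off the work surface, if the arm or the gripper's body presses on something with over 40 N, if the wrist force passes 120 N, or if a joint passes its speed limit or range.

## Working session

There is one attempt and no reset: what is moved stays moved. The work goes in short steps, Python scripts to look and compute and a tool call to move; the robot and the scene stay as the last step left them, time stands still between calls to the robot, and variables do not carry over. Pictures are saved under pics/ and viewed, and the job is handed in when it is done.

Besides the shell and the picture viewer there is one more tool, called after "Emit:" in YAML: its name, and indented under it one key for each argument. play_rows: Moves the arm, as the interface text tells. Its arguments: {"type":"object","properties":{"commands":{"type":"array"}},"required":["commands"]}

```bash
mkdir -p pics; cat > h.py <<'E'
import numpy as np, cv2
from rig import manip
def cap(n,save=None):
    s=manip.observe(); c=manip.capture(n)
    if n=="wrist":
        T=np.eye(4);T[:3,:3]=np.array(s["ee_rot"]);T[:3,3]=s["eef_pos"]
        M=T@np.array(c["hand_eye"]); c["eye"]=M[:3,3]; c["rotation"]=M[:3,:3]
    if save: cv2.imwrite(save,c["pixels"]); np.savez(save[:-4]+".npz",**{k:v for k,v in c.items()})
    return c
def ray(c,u,v):
    K=np.array(c["camera_matrix"]);k=float(c["k1"])
    xd=np.array([(u-K[0,2])/K[0,0],(v-K[1,2])/K[1,1]]);x=xd.copy()
    for _ in range(30): x=xd/(1+k*(x@x))
    return np.array(c["rotation"])@np.array([x[0],-x[1],-1.0])
def pz(c,u,v,z):
    d=ray(c,u,v);e=np.array(c["eye"]);return e+d*(z-e[2])/d[2]
def pd(c,u,v):
    return np.array(c["eye"])+ray(c,u,v)*c["range_z"][int(round(v)),int(round(u))]
def cloud(c):
    K=np.array(c["camera_matrix"]);k=float(c["k1"])
    v,u=np.mgrid[0:384,0:512]
    a=(u-K[0,2])/K[0,0];b=(v-K[1,2])/K[1,1];x,y=a.copy(),b.copy()
    for _ in range(30):
        r=1+k*(x*x+y*y);x,y=a/r,b/r
    d=np.stack([x,-y,-np.ones_like(x)],-1)@np.array(c["rotation"]).T
    return np.array(c["eye"])+d*c["range_z"][...,None]
def proj(c,p):
    K=np.array(c["camera_matrix"]);k=float(c["k1"])
    q=np.array(c["rotation"]).T@(np.array(p)-np.array(c["eye"]))
    x,y=q[0]/-q[2],-q[1]/-q[2];r=1+k*(x*x+y*y)
    return K[0,0]*x*r+K[0,2],K[1,1]*y*r+K[1,2]
E
python3 - <<'E'
from h import *
for n in ["scene","top","wrist"]:
    c=cap(n,f"pics/{n}0.png"); print(n,c["eye"],c["camera_matrix"],c["k1"])
print(manip.observe())
E
```

```text
scene [ 1.06391047 -0.48044227  1.1126523 ] [[404.60311149   0.         254.41420946]
 [  0.         404.60311149 190.8113923 ]
 [  0.           0.           1.        ]] -0.12005691862193063
top [ 0.39284944 -0.05285781  1.15171628] [[413.05707587   0.         250.88891753]
 [  0.         413.05707587 189.76907881]
 [  0.           0.           1.        ]] 0.0341705926099175
wrist [ 0.30521892 -0.57791453  0.37259086] [[295.34331486   0.         253.74903017]
 [  0.         295.34331486 193.31940097]
 [  0.           0.           1.        ]] 0.014917274488078388
{'clock': 0.15, 'joint_positions': array([ 1.10016637,  0.38366092,  0.04383323,  1.59923034, -0.0178846 ,
        1.16119207, -0.0499273 ]), 'qvel': array([ 0.00054825, -0.00188403,  0.00096497, -0.00321531, -0.00060719,
       -0.00065599,  0.00294485]), 'effort': array([ 1.48289924e-03, -4.34054375e+01,  1.02658343e+00, -2.49979556e+01,
        1.07594082e-02,  7.27134597e-03, -9.88431651e-06]), 'eef_pos': array([ 0.23650313, -0.60466351,  0.23815883]), 'ee_rot': array([[ 3.64311973e-01, -8.72933693e-04,  9.31276556e-01],
       [-9.31274609e-01,  1.90833824e-03,  3.64313000e-01],
       [-2.09521175e-03, -9.99997798e-01, -1.17710516e-04]]), 'contact_force': array([ 0.56339734, -0.38134566,  0.25259129]), 'moment': array([-0.01747276,  0.01074382,  0.04456066]), 'opening': 0.08529784134788064}
```

```bash
python3 - <<'E'
import cv2
for n in ["scene","top"]:
    cv2.imwrite(f"pics/{n}0b.png",cv2.resize(cv2.imread(f"pics/{n}0.png"),(768,576),interpolation=cv2.INTER_CUBIC))
E
```

```text
(no output)
```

View pics/scene0b.png

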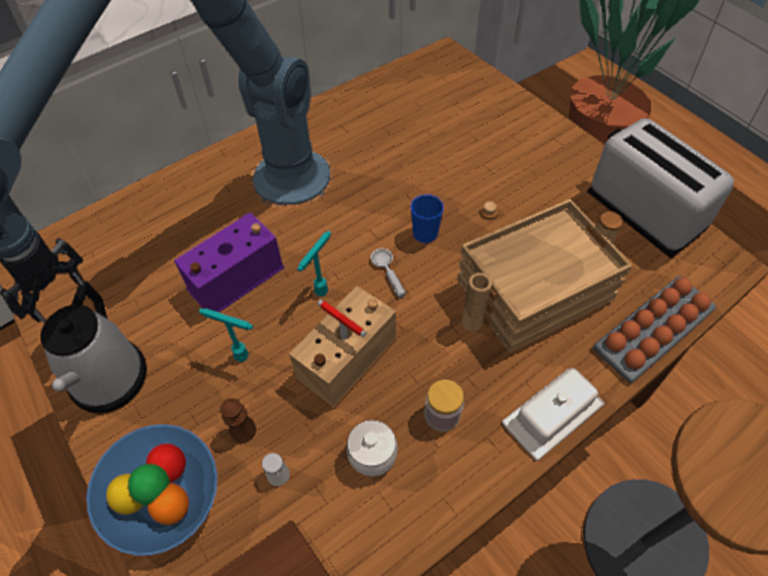

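View pics/top0b.png

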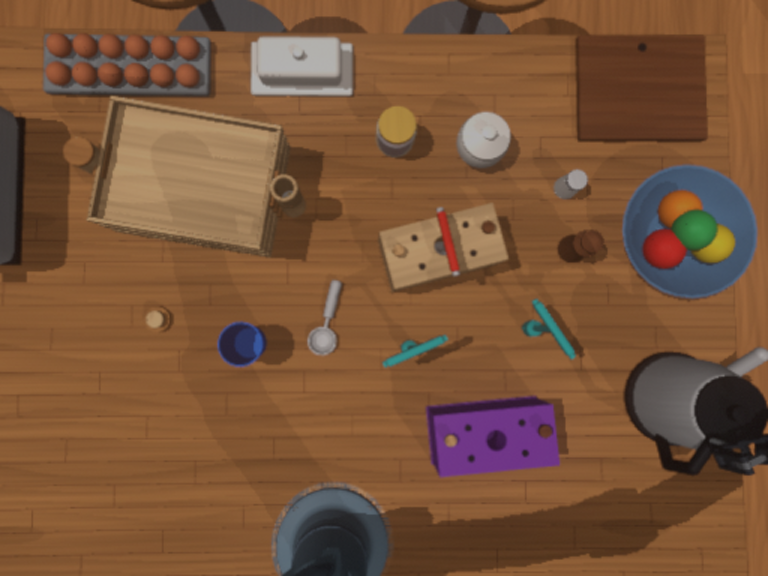

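View pics/wrist0.png

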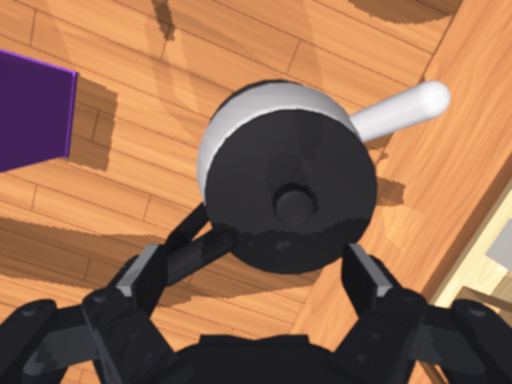

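The red wrench's bar runs from about (441,211) to (456,272) in the enlarged top view. The open post's mouth is at about (285,188). The arm starts over the kettle. Next I'll locate these more exactly.

```bash
cat > m.py <<'E'
from h import *
for n in ["top","scene"]:
    c=dict(np.load(f"pics/{n}0.npz"));im=c["pixels"].astype(int);P=cloud(c)
    m=(im[...,2]>150)&(im[...,1]<70)&(im[...,0]<70)
    # red near wrench
    ok=m&(np.abs(P[...,0]-0.47)<.12)&(np.abs(P[...,1]+.13)<.12)
    v,u=np.nonzero(ok); print(n,len(u),u.mean(),v.mean(), P[ok].mean(0), P[ok][:,2].min(),P[ok][:,2].max())
    q=np.array([pz(c,a,b,.165)[:2] for a,b in zip(u,v)])
    r=cv2.minAreaRect(q.astype(np.float32)); print(r,q.mean(0))
    w,V=np.linalg.eigh(np.cov(q.T)); print("axis",np.degrees(np.arctan2(V[1,1],V[0,1])))
    x0,y0,x1,y1=(150,90,230,170) if n=="top" else (280,160,360,240)
    cv2.imwrite(f"pics/{n}_bore.png",cv2.resize(c["pixels"][y0:y1,x0:x1],(640,640)[:2],interpolation=cv2.INTER_CUBIC)[:600])
    x0,y0,x1,y1=(245,130,345,205) if n=="top" else (190,180,290,255)
    cv2.imwrite(f"pics/{n}_block.png",cv2.resize(c["pixels"][y0:y1,x0:x1],(800,600),interpolation=cv2.INTER_CUBIC))
E
python3 m.py
```

```text
top 180 299.15555555555557 160.72222222222223 [ 0.52589245 -0.18842835  0.18397333] 0.1638871521319607 1.1517162794595939
((0.5052380561828613, -0.34682220220565796), (0.35840293765068054, 0.09075161069631577), 81.30931091308594) [ 0.52855975 -0.19297702]
axis -137.8686658601609
scene 110 227.20909090909092 210.5818181818182 [ 0.52768092 -0.19330445  0.16809217] 0.16241879886773003 0.1730482376296124
((0.5258671641349792, -0.19247448444366455), (0.09587595611810684, 0.0109514519572258), 12.51203727722168) [ 0.52591943 -0.1923649 ]
axis -167.03459214202513
```

```bash
python3 - <<'E'
from h import *
c=dict(np.load("pics/top0.npz"));P=cloud(c)
# tops: block (z~.11) post top (z~.15)
def sel(zl,zh,cx,cy,r):
    ok=(P[...,2]>zl)&(P[...,2]<zh)&(np.hypot(P[...,0]-cx,P[...,1]-cy)<r);return P[ok]
g=pz(c,190,125,.15);print("bore guess",g)
q=sel(.14,.16,g[0],g[1],.035);print(len(q),q.mean(0))
b=pz(c,296,164,.11);print("block guess",b)
q=sel(.1,.12,b[0],b[1],.12);print(len(q),q.mean(0),cv2.minAreaRect(q[:,:2].astype(np.float32)))
E
```

```text
bore guess [0.61804328 0.07176959 0.15      ]
143 [0.61869798 0.07577629 0.14831675]
block guess [ 0.52768275 -0.19267917  0.11      ]
2686 [ 0.52891769 -0.18992506  0.10970217] ((0.5306253433227539, -0.19156000018119812), (0.10092743486166, 0.20295089483261108), 14.516291618347168)
```

View pics/top_bore.png

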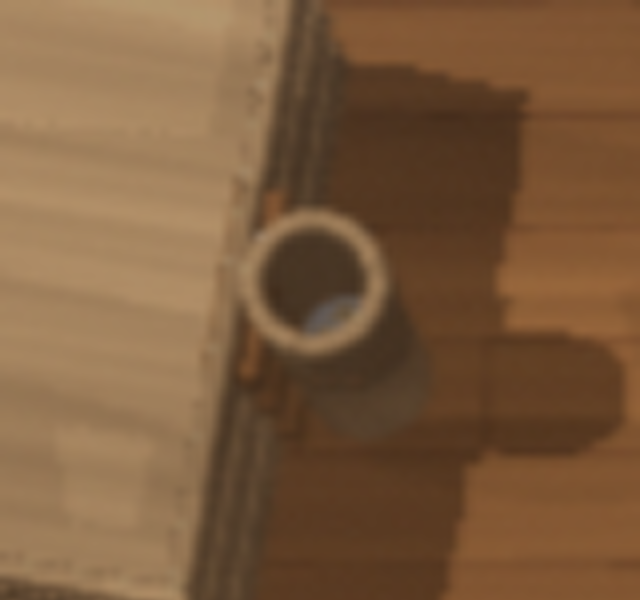

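View pics/top_block.png

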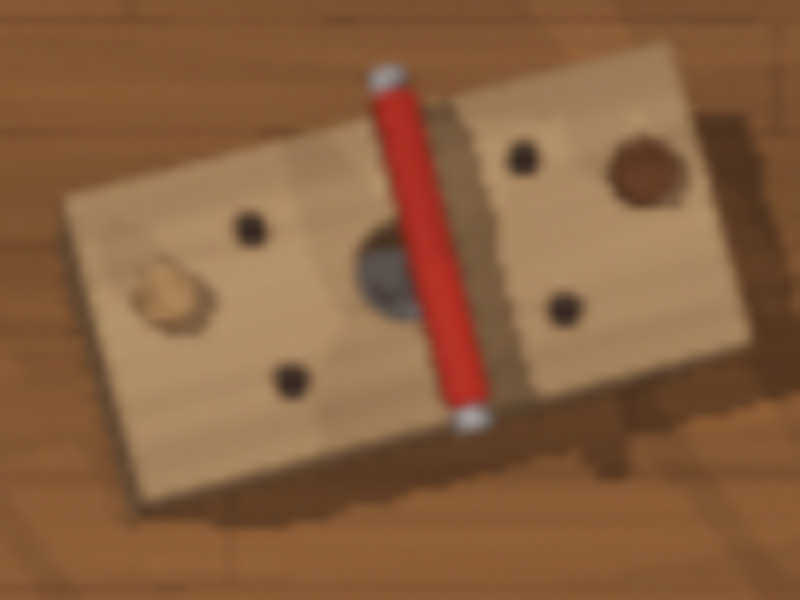

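Emit:
play_rows:
  commands:
    - [0,0,8,0,1]
    - [0,0,16,0,1]
    - [0,0,16,0,1]
    - [0,0,16,0,1]
    - [3,3,16,10,1]
    - [6,6,16,20,1]
    - [8,9,16,30,1]
    - [10,12,16,40,1]
    - [12,15,16,50,1]
    - [14,18,16,60,1]
    - [16,21,16,70,1]
    - [18,24,16,80,1]
    - [20,27,16,90,1]
    - [22,30,16,100,1]
    - [24,33,16,110,1]
    - [26,36,16,115,1]
    - [27,38,16,120,1]
    - [28,41,16,120,1]
    - [28,41,16,120,1]
    - [28,41,16,120,1]

```text
clock: 1.82
eef_pos: [0.5177, -0.1916, 0.399]
ee_rot: [[0.686, -0.0, -0.728], [0.728, 0.001, 0.686], [0.0, -1.0, 0.001]]
contact_force: [-0.5, -0.7, 0.4]
opening: 0.0856
```

Emit:
play_rows:
  commands:
    - [1,0,-4,20,1]
    - [1,0,-4,40,1]
    - [1,0,-4,56,1]
    - [1,0,-4,56,1]
    - [1,0,-4,56,1]
    - [1,0,-4,56,1]
    - [1,0,-4,56,1]
    - [1,0,-4,56,1]
    - [1,0,-4,56,1]
    - [1,0,-4,56,1]
    - [1,0,-4,56,1]
    - [1,0,-4,56,1]

```text
clock: 2.82
eef_pos: [0.5267, -0.1953, 0.3591]
ee_rot: [[-0.206, -0.0, -0.979], [0.979, 0.0, -0.206], [0.0, -1.0, 0.0]]
contact_force: [0.1, -0.1, 0.5]
opening: 0.0854
```

```bash
python3 - <<'E'
from h import *
s=manip.observe();print(s["eef_pos"],s["joint_positions"],s["contact_force"],s["moment"])
c=cap("wrist","pics/w1.png");t=cap("top","pics/top1.png")
cv2.imwrite("pics/w1b.png",cv2.resize(c["pixels"],(768,576),interpolation=cv2.INTER_CUBIC))
E
```

```text
[ 0.5266564  -0.19534776  0.35913294] [ 0.75053515  0.17239532 -0.52858744  1.63753276  0.08872191  1.35593718
  1.98730572] [ 0.11937309 -0.09321624  0.47596642] [ 0.0083292  -0.01243734 -0.04879285]
```

View pics/w1b.png

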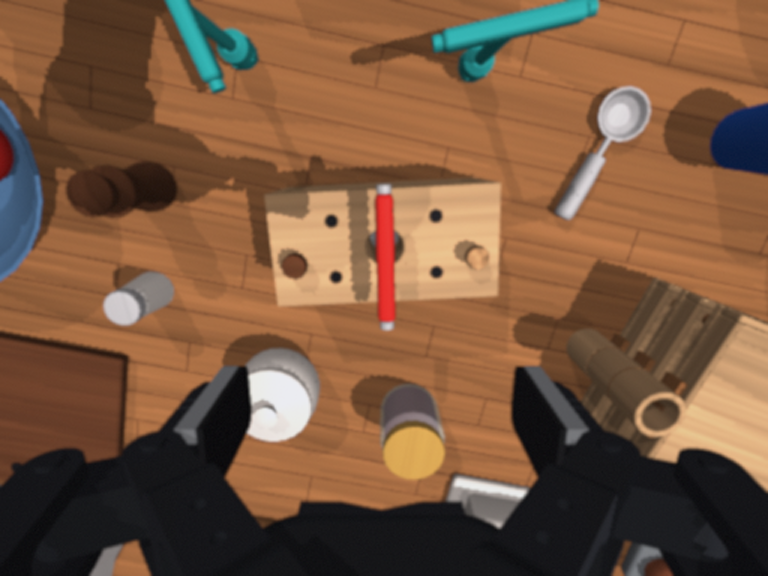

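The wrist view shows the bar nearly vertical, from (384,188) to (388,326). The block's top corners and the bore rim at (658,412) are also in view.

```bash
cat > m2.py <<'E'
from h import *
for n in ["w1","top1","scene0"]:
    c=dict(np.load(f"pics/{n}.npz"));im=c["pixels"].astype(int);P=cloud(c)
    if n=="scene0": pass
    m=(im[...,2]>1.8*im[...,1])&(im[...,2]>1.8*im[...,0])&(im[...,2]>110)
    lab,L,st,ce=cv2.connectedComponentsWithStats(m.astype(np.uint8))
    for i in range(1,lab):
        ok=(L==i)
        if st[i,4]<40: continue
        v,u=np.nonzero(ok)
        q=np.array([pz(c,a,b,.167)[:2] for a,b in zip(u,v)])
        if np.hypot(*(q.mean(0)-[.526,-.192]))<.03:
            w,V=np.linalg.eigh(np.cov(q.T))
            print(n,"bar",st[i,4],cv2.minAreaRect(q.astype(np.float32)),q.mean(0),"ang",np.degrees(np.arctan2(V[1,1],V[0,1]))%180, "z",np.median(P[ok][:,2]))
    # post top
    ok=(np.abs(P[...,2]-.15)<.006)&(np.hypot(P[...,0]-.6185,P[...,1]-.075)<.035)
    q=P[ok][:,:2]; print("post n",len(q), cv2.minEnclosingCircle(q.astype(np.float32)) if len(q) else "")
    ok=(np.abs(P[...,2]-.11)<.004)&(np.hypot(P[...,0]-.528,P[...,1]+.19)<.118)
    q=P[ok][:,:2]; print("block",len(q),cv2.minAreaRect(q.astype(np.float32)),np.median(P[ok][:,2]))
c=dict(np.load("pics/w1.npz"))
f=lambda u,v,z:pz(c,(u+.5)/1.5-.5,(v+.5)/1.5-.5,z)[:2]
print("caps",f(384,188,.16),f(388,326,.16),(f(384,188,.16)+f(388,326,.16))/2)
C=[f(266,196,.11),f(500,183,.11),f(498,296,.11),f(277,306,.11)];print(C,np.mean(C,0))
cv2.imwrite("pics/w1_bore.png",cv2.resize(c["pixels"][245:305,400:480],(800,600),interpolation=cv2.INTER_CUBIC))
E
python3 m2.py
```

```text
w1 bar 1015 ((0.5280756950378418, -0.1916293203830719), (0.09717116504907608, 0.014575322158634663), 12.34354019165039) [ 0.52639925 -0.19191332] ang 13.0774540510605 z 0.16757562738428827
post n 546 ((0.6179034113883972, 0.07332362979650497), 0.023595105856657028)
block 9837 ((0.528725802898407, -0.1918974071741104), (0.10038945078849792, 0.20006708800792694), 14.622385025024414) 0.11005925989615561
top1 bar 162 ((0.5130442380905151, -0.19429922103881836), (0.06435301899909973, 0.014660782180726528), 13.479040145874023) [ 0.51304446 -0.19453688] ang 13.102632544471533 z 0.16703909842380776
post n 126 ((0.619084894657135, 0.07505855709314346), 0.022589795291423798)
block 1595 ((0.5251894593238831, -0.1719432771205902), (0.10012196004390717, 0.16194094717502594), 14.53549575805664) 0.10979993766667717
scene0 bar 149 ((0.5284481048583984, -0.19564828276634216), (0.0980752632021904, 0.018576856702566147), 11.43185806274414) [ 0.52647768 -0.19358077] ang 12.603970633040774 z 0.16745183032622302
post n 95 ((0.615584671497345, 0.07280918955802917), 0.02397000975906849)
block 1713 ((0.5273118019104004, -0.1919783651828766), (0.10271553695201874, 0.20265521109104156), 15.078133583068848) 0.11019697475011303
caps [ 0.47618694 -0.20340044] [ 0.58165857 -0.17779901] [ 0.52892276 -0.19059973]
[array([ 0.50629299, -0.29905528]), array([ 0.45527591, -0.10769188]), array([ 0.55157761, -0.08147616]), array([ 0.60213247, -0.27625809])] [ 0.52881974 -0.19112035]
```

View pics/w1_bore.png

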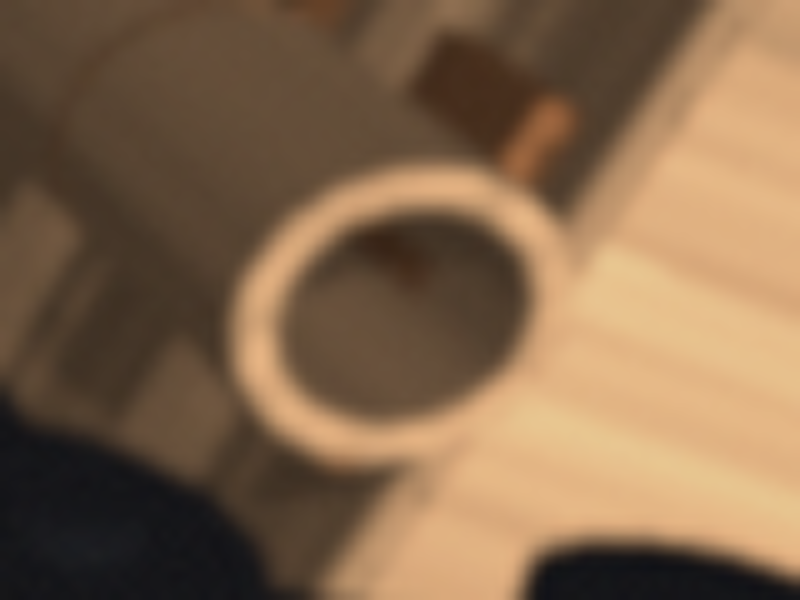

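```bash
python3 - <<'E'
from h import *
s=manip.observe()
c=dict(np.load("pics/w1.npz"));print(c["eye"]-s["eef_pos"],c["rotation"])
print(proj(c,c["eye"]-[0,0,.3]), c["eye"])
print("shift cm",(np.array([.618,.0737])-c["eye"][:2])*100)
E
```

```text
[-0.0707198  -0.01463896  0.13455697] [[-2.04942909e-01 -9.37983776e-01 -2.79615521e-01]
 [ 9.78773929e-01 -1.96394431e-01 -5.85732374e-02]
 [ 2.58151807e-05 -2.85684552e-01  9.58323711e-01]]
(np.float64(253.74106371341037), np.float64(105.15829648096603)) [ 0.45601526 -0.20998092  0.49378652]
shift cm [16.19847418 28.36809157]
```

Emit:
play_rows:
  commands:
    - [2,4,0,0,1]
    - [4,7,0,0,1]
    - [6,11,-2,0,1]
    - [8,14,-4,0,1]
    - [10,18,-6,0,1]
    - [12,21,-8,0,1]
    - [14,25,-10,0,1]
    - [16.2,28.4,-11,0,1]
    - [16.2,28.4,-11,0,1]
    - [16.2,28.4,-11,0,1]
    - [16.2,28.4,-11,0,1]
    - [16.2,28.4,-11,0,1]
    - [16.2,28.4,-11,0,1]
    - [16.2,28.4,-11,0,1]

```text
clock: 4.08
eef_pos: [0.6892, 0.086, 0.2502]
ee_rot: [[-0.204, 0.001, -0.979], [0.979, -0.001, -0.204], [-0.002, -1.0, -0.001]]
contact_force: [0.2, 0.6, 0.5]
opening: 0.0853
```

```bash
python3 - <<'E'
from h import *
s=manip.observe();print(s["eef_pos"],s["joint_positions"])
c=cap("wrist","pics/w2.png")
u,v=map(int,proj(c,[.618,.0737,.15]));print(u,v)
cv2.imwrite("pics/w2b.png",cv2.resize(c["pixels"][v-38:v+37,u-50:u+50],(800,600),interpolation=cv2.INTER_CUBIC))
print("crop origin",u-50,v-38)
E
```

```text
[0.68915131 0.08604647 0.25018987] [ 0.24608208  0.53340063 -0.61370764  1.44037991  0.31398887  1.26522709
  1.37960068]
256 104
crop origin 206 66
```

View pics/w2b.png

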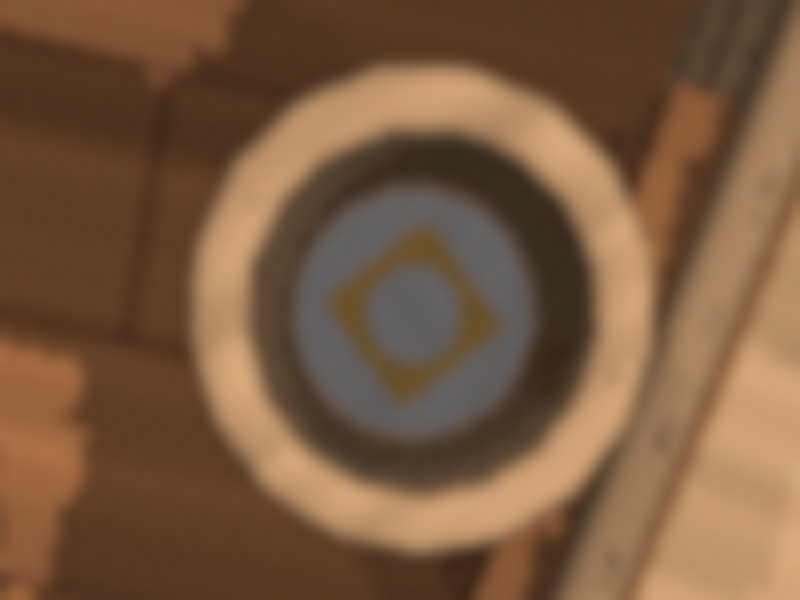

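The view looks straight down the bore. The brass nut's corners are at crop (426,222), (500,326), (403,404) and (328,302). The rim is centred near (422,308).

```bash
python3 - <<'E'
from h import *
c=dict(np.load("pics/w2.npz"))
f=lambda a,b,z:pz(c,206+(a+.5)/8-.5,66+(b+.5)/8-.5,z)[:2]
C=np.array([f(426,222,.065),f(500,326,.065),f(403,404,.065),f(328,302,.065)])
print("nut",C.mean(0),np.linalg.norm(np.roll(C,-1,0)-C,axis=1))
e=np.roll(C,-1,0)-C;print("flat angles mod 90",np.degrees(np.arctan2(e[:,1],e[:,0]))%90)
d=C[:2]-C[2:];print("diag",(np.degrees(np.arctan2(d[:,1],d[:,0]))+45)%90)
for r in [(190,655,62,552),(252,595,130,490)]:
    cx,cy=(r[0]+r[1])/2,(r[2]+r[3])/2
    print("rim",f(cx,cy,.15), np.linalg.norm(f(r[0],cy,.15)-f(r[1],cy,.15)),np.linalg.norm(f(cx,r[2],.15)-f(cx,r[3],.15)))
P=cloud(c)
ok=(np.abs(P[...,2]-.15)<.006)&(np.hypot(P[...,0]-.618,P[...,1]-.074)<.03)
q=P[ok][:,:2];print(len(q),cv2.minEnclosingCircle(q.astype(np.float32)),np.median(P[ok][:,2]))
im=c["pixels"].astype(int)
# brass hue mask
m=(im[...,2]-im[...,0]>25)
sub=np.zeros_like(m);sub[90:118,244:272]=m[90:118,244:272]
hsv=cv2.cvtColor(c["pixels"],cv2.COLOR_BGR2HSV)
cv2.imwrite("pics/hsv.png",cv2.resize(hsv[66:141,206:306,1],(800,600),interpolation=cv2.INTER_NEAREST))
E
```

```text
nut [0.61769984 0.07486527] [0.01599014 0.01590586 0.01602591 0.01596204]
flat angles mod 90 [48.86946812 49.59518299 49.07178208 49.46460142]
diag [49.38181909 49.11610358]
rim [0.61706541 0.07467402] 0.04415506093075224 0.04445870312393995
rim [0.61731231 0.07482352] 0.032583866588558656 0.03267637857457628
1321 ((0.6181544065475464, 0.07465357333421707), 0.022525817155838013) 0.14979744081021948
```

Emit:
play_rows:
  commands:
    - [-2,-3.5,0,0,1]
    - [-4,-7,0,0,1]
    - [-6,-10,0,0,1]
    - [-8,-14,0,0,1]
    - [-10,-17.5,0,0,1]
    - [-12,-21,0,0,1]
    - [-14,-24.5,0,1,1]
    - [-16,-27.8,0,1,1]
    - [-16,-27.8,-2,1,1]
    - [-16,-27.8,-4,1,1]
    - [-16,-27.8,-5,1,1]
    - [-16,-27.8,-5,1,1]
    - [-16,-27.8,-5,1,1]
    - [-16,-27.8,-5,1,1]
    - [-16,-27.8,-5,1,1]

```text
clock: 5.38
eef_pos: [0.5301, -0.1889, 0.2008]
ee_rot: [[-0.225, 0.003, -0.974], [0.974, -0.001, -0.225], [-0.001, -1.0, -0.002]]
contact_force: [0.4, 0.8, 0.4]
opening: 0.0853
```

```bash
python3 - <<'E'
from h import *
s=manip.observe();print(s["eef_pos"],s["contact_force"],s["moment"],np.degrees(np.arctan2(s["ee_rot"][1][0],s["ee_rot"][0][0])),np.abs(s["qvel"]).max())
c=cap("wrist","pics/w3.png")
cv2.imwrite("pics/w3b.png",cv2.resize(c["pixels"],(768,576)))
E
```

```text
[ 0.53012788 -0.18888715  0.20077896] [0.38415652 0.80273187 0.36885018] [ 0.06082632 -0.05366864  0.02099761] 103.02652041882018 0.003979163065941084
```

View pics/w3b.png

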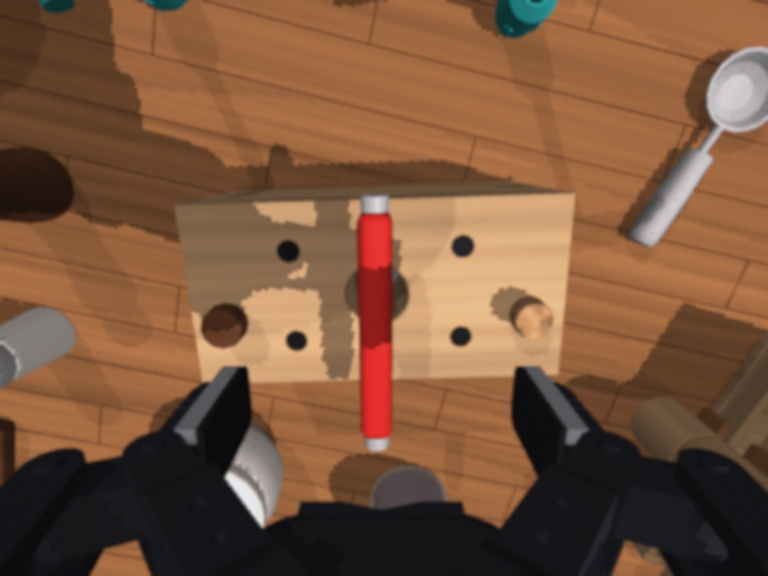

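```bash
python3 - <<'E'
from h import *
c=dict(np.load("pics/w3.npz"))
f=lambda u,v,z:pz(c,(u+.5)/1.5-.5,(v+.5)/1.5-.5,z)[:2]
a,b=f(375,200,.16),f(376,447,.16);print(a,b,(a+b)/2,np.linalg.norm(a-b),np.degrees(np.arctan2(*(b-a)[::-1])))
P=cloud(c)
ok=(np.abs(P[...,2]-.11)<.004)&(np.hypot(P[...,0]-.528,P[...,1]+.19)<.118)
print(cv2.minAreaRect(P[ok][:,:2].astype(np.float32)))
im=c["pixels"].astype(int);m=(im[...,2]>1.8*im[...,1])&(im[...,2]>1.8*im[...,0])&(im[...,2]>70)&(P[...,2]>.155)&(P[...,2]<.18)&(np.hypot(P[...,0]-.528,P[...,1]+.19)<.08)
print(m.sum(),P[m].mean(0),cv2.minAreaRect(P[m][:,:2].astype(np.float32)))
E
```

```text
[ 0.4756645  -0.20370564] [ 0.58497926 -0.17845443] [ 0.53032188 -0.19108004] 0.11219331904712279 13.006920504534989
((0.5287047028541565, -0.1915232241153717), (0.10066007077693939, 0.20123213529586792), 14.6925687789917)
3256 [ 0.52354911 -0.19279075  0.16741436] ((0.5279398560523987, -0.19199928641319275), (0.09815201163291931, 0.013948132283985615), 12.75432014465332)
```

Emit:
play_rows:
  commands:
    - [-0.15,-0.25,-2,0,1]
    - [-0.15,-0.25,-4,0,1]
    - [-0.15,-0.25,-5.2,0,1]
    - [-0.15,-0.25,-5.2,0,1]
    - [-0.15,-0.25,-5.2,0,1]
    - [-0.15,-0.25,-5.2,0,0]
    - [-0.15,-0.25,-5.2,0,0]
    - [-0.15,-0.25,-5.2,0,0]
    - [-0.15,-0.25,-5.2,0,0]
    - [-0.15,-0.25,-5.2,0,0]
    - [-0.15,-0.25,-5.2,0,0]
    - [-0.15,-0.25,-5.2,0,0]
    - [-0.15,-0.25,-5.2,0,0]
    - [-0.15,-0.25,-5.2,0,0]
    - [-0.15,-0.25,-5.2,0,0]
    - [-0.15,-0.25,-5.2,0,0]

```text
clock: 6.77
eef_pos: [0.5277, -0.192, 0.1478]
ee_rot: [[-0.224, 0.001, -0.975], [0.975, -0.0, -0.224], [-0.001, -1.0, -0.001]]
contact_force: [0.0, 1.2, 3.8]
opening: 0.013
```

Emit:
play_rows:
  commands:
    - [0,0,2,0,0]
    - [0,0,5,0,0]
    - [0,0,8,0,0]
    - [0,0,11,0,0]
    - [0,0,14,0,0]
    - [0,0,17,0,0]
    - [0,0,18.5,0,0]
    - [0,0,18.5,0,0]
    - [0,0,18.5,0,0]
    - [0,0,18.5,0,0]

```text
clock: 7.6
eef_pos: [0.5257, -0.1915, 0.3295]
ee_rot: [[-0.224, -0.005, -0.975], [0.975, 0.002, -0.224], [0.003, -1.0, 0.004]]
contact_force: [0.2, -0.3, -2.4]
opening: 0.0128
```

```bash
python3 - <<'E'
from h import *
s=manip.observe();print(s["eef_pos"],s["contact_force"],s["moment"],np.degrees(np.arctan2(s["ee_rot"][1][0],s["ee_rot"][0][0])),s["opening"])
c=cap("wrist","pics/w4.png");c=cap("scene","pics/s4.png");u,v=map(int,proj(c,[.528,-.192,.28]))
cv2.imwrite("pics/s4b.png",cv2.resize(c["pixels"][v-75:v+75,max(0,u-100):u+100],(800,600),interpolation=cv2.INTER_CUBIC))
E
```

```text
[ 0.52565635 -0.19154783  0.32945266] [ 0.20272399 -0.32782486 -2.4060384 ] [-0.03101434  0.01618046  0.06047574] 102.95321781303578 0.012800095774804503
```

View pics/w4.png

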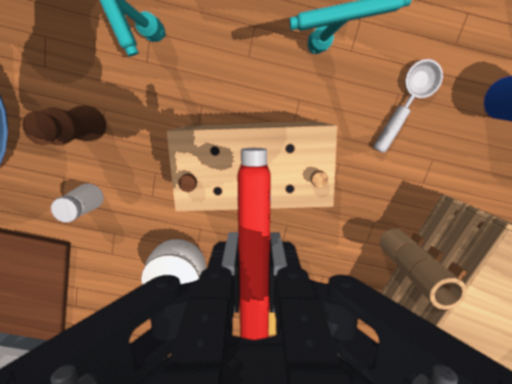

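View pics/s4b.png

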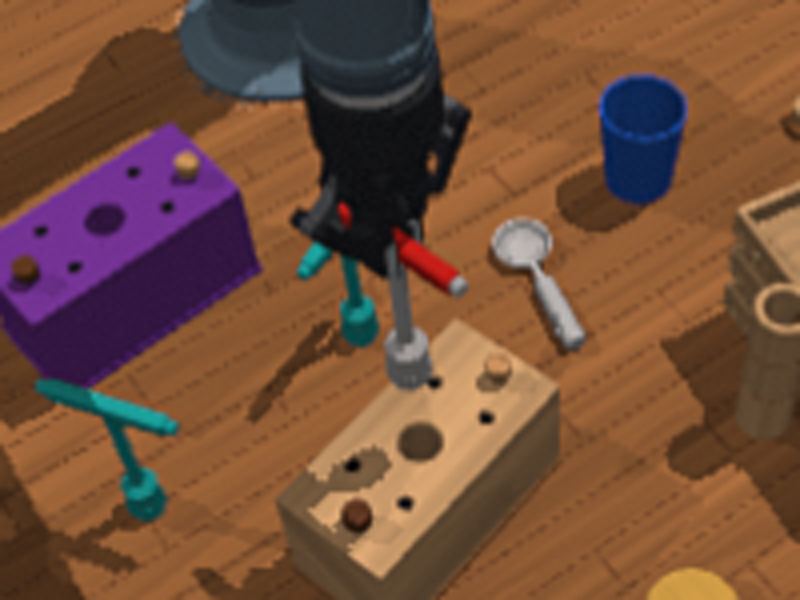

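The wrench is lifted and hangs below the jaws, with the socket mouth near crop (409,372) in the scene view. I'll check how it sits in the grip.

```bash
python3 - <<'E'
from h import *
c=dict(np.load("pics/s4.npz"));s=manip.observe()
u,v=map(int,proj(c,[.528,-.192,.28]));u0,v0=max(0,u-100),v-75
P=cloud(c)
e=np.array(s["eef_pos"]);m=e+[0,0,-.1328]
g=lambda p:tuple(round((a-o+.5)*4-.5,1) for a,o in zip(proj(c,p),(u0,v0)))
print("pred mouth",g(m),"socket top",g(m+[0,0,.038]),"shaft top",g(m+[0,0,.137]))
w=dict(np.load("pics/w4.npz"))
im=w["pixels"].astype(int);Pw=cloud(w)
k=(im[...,2]>1.8*im[...,1])&(im[...,2]>1.8*im[...,0])&(im[...,2]>70)&(np.hypot(Pw[...,0]-e[0],Pw[...,1]-e[1])<.07)&(Pw[...,2]>.3)
q=Pw[k];A=np.c_[q[:,:2]-e[:2],np.ones(len(q))];co=np.linalg.lstsq(A,q[:,2],rcond=None)[0];print("bar top plane slopes",co,len(q),q.mean(0)-e)
print(cv2.minAreaRect(q[:,:2].astype(np.float32)))
# socket cloud from scene
k=(np.hypot(P[...,0]-e[0],P[...,1]-e[1])<.03)&(P[...,2]>.19)&(P[...,2]<.24)
q=P[k];print(len(q),q.min(0)-e,q.max(0)-e)
E
```

```text
pred mouth (np.float64(411.5), np.float64(373.9)) socket top (np.float64(407.3), np.float64(342.2)) shaft top (np.float64(395.3), np.float64(250.3))
bar top plane slopes [ 0.00162818 -0.00783061  0.34945711] 5281 [-0.01080594 -0.00236654  0.02023657]
((0.5191812515258789, -0.19222542643547058), (0.0841117575764656, 0.015524954535067081), 13.062396049499512)
137 [-0.01503153 -0.01458551 -0.13340003] [ 0.01350235  0.01345419 -0.08942279]
```

Emit:
play_rows:
  commands:
    - [1,3,0,5,0]
    - [2,6,0,11,0]
    - [3,9,0,17,0]
    - [4,12,0,23,0]
    - [5,15,0,29,0]
    - [6,18,0,36,0]
    - [7,21,0,36,0]
    - [8,24,0,36,0]
    - [9.2,26.6,0,36,0]
    - [9.2,26.6,0,36,0]
    - [9.2,26.6,0,36,0]
    - [9.2,26.6,0,36,0]
    - [9.2,26.6,0,36,0]

```text
clock: 8.78
eef_pos: [0.6189, 0.0718, 0.3309]
ee_rot: [[-0.752, -0.002, -0.659], [0.659, -0.002, -0.752], [0.001, -1.0, 0.003]]
contact_force: [0.7, -0.4, -1.8]
opening: 0.013
```

```bash
cat > st.py <<'E'
from h import *
s=manip.observe();print(s["clock"],s["eef_pos"],"F",s["contact_force"].round(2),"M",s["moment"].round(3),"yaw",np.degrees(np.arctan2(s["ee_rot"][1][0],s["ee_rot"][0][0])),"j7",s["joint_positions"][6], "mouth z",s["eef_pos"][2]-.1328,"axis",np.array(s["ee_rot"])[:,1].round(4),s["opening"])
E
python3 st.py; python3 - <<'E'
from h import *
cap("scene","pics/s5.png");c=cap("top","pics/t5.png")
s=manip.observe();e=np.array(s["eef_pos"])
c=dict(np.load("pics/s5.npz"));P=cloud(c)
k=(np.hypot(P[...,0]-e[0],P[...,1]-e[1])<.03)&(P[...,2]>.19)&(P[...,2]<.232)
q=P[k];print(len(q),q.min(0)-e,q.max(0)-e)
u,v=map(int,proj(c,[.6175,.0747,.18]));print(u-67,v-50)
cv2.imwrite("pics/s5b.png",cv2.resize(c["pixels"][v-50:v+50,u-67:u+66],(798,600),interpolation=cv2.INTER_CUBIC))
E
```

```text
8.7833 [0.61891679 0.07176338 0.33089959] F [ 0.67 -0.36 -1.79] M [ 0.011 -0.011 -0.012] yaw 138.8017368795469 j7 2.045305222102787 mouth z 0.1980995941683916 axis [-0.0023 -0.0017 -1.    ] 0.012972920960209789
74 [-0.01215289 -0.01594457 -0.1330256 ] [ 0.014272    0.00904148 -0.09986107]
254 131
```

View pics/s5b.png

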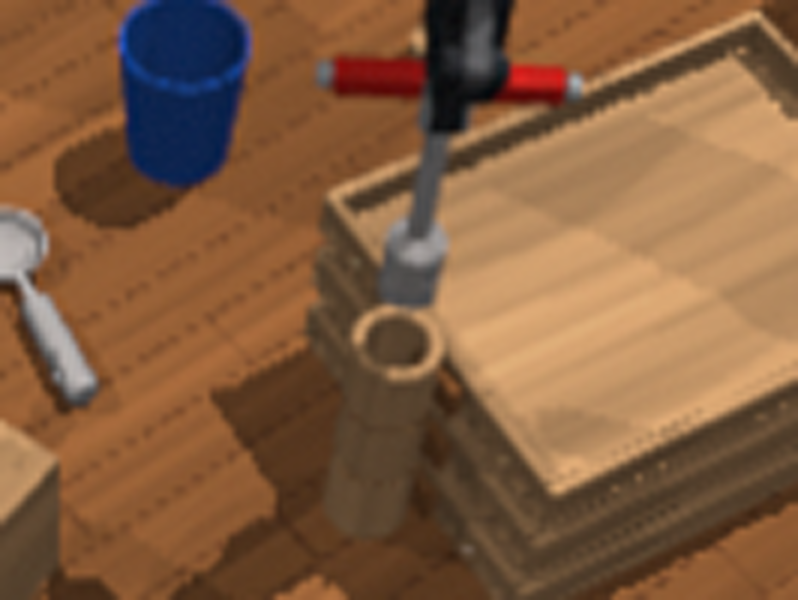

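Emit:
play_rows:
  commands:
    - [-0.15,0.3,-1,0.4,0]
    - [-0.15,0.3,-2,0.4,0]
    - [-0.15,0.3,-3,0.4,0]
    - [-0.15,0.3,-3.8,0.4,0]
    - [-0.15,0.3,-3.8,0.4,0]
    - [-0.15,0.3,-3.8,0.4,0]
    - [-0.15,0.3,-3.8,0.4,0]

```text
clock: 9.47
eef_pos: [0.6179, 0.0772, 0.2943]
ee_rot: [[-0.759, 0.0, -0.651], [0.651, 0.0, -0.759], [-0.0, -1.0, -0.0]]
contact_force: [-0.3, 0.6, -2.0]
opening: 0.0133
```

```bash
python3 st.py; python3 - <<'E'
from h import *
c=cap("scene","pics/s6.png")
u,v=map(int,proj(c,[.6175,.0747,.16]));print(u-40,v-30)
cv2.imwrite("pics/s6b.png",cv2.resize(c["pixels"][v-30:v+30,u-40:u+40],(800,600),interpolation=cv2.INTER_CUBIC))
E
```

```text
9.4667 [0.61793086 0.07718913 0.29434194] F [-0.32  0.57 -2.  ] M [ 0.039  0.    -0.016] yaw 139.35532868160507 j7 2.031626051450847 mouth z 0.16154193999230146 axis [ 2.e-04  1.e-04 -1.e+00] 0.01329391895992614
280 155
```

View pics/s6b.png

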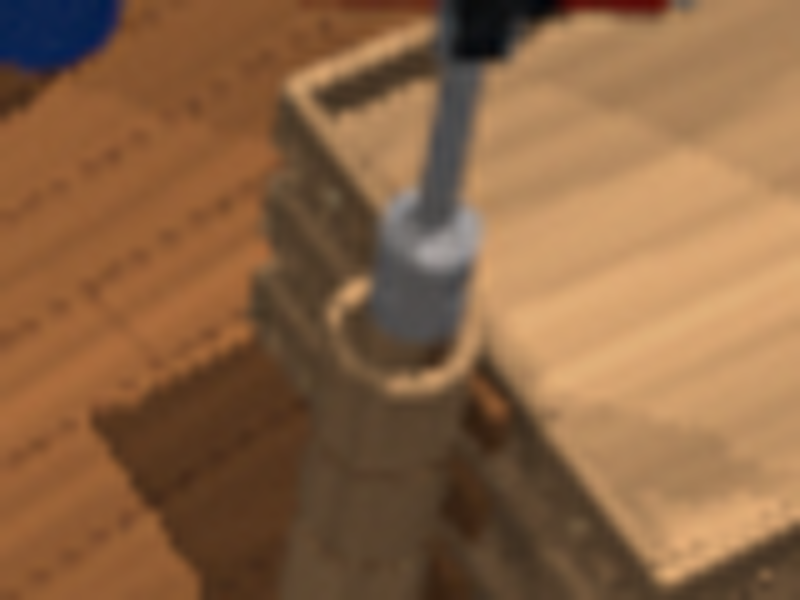

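Emit:
play_rows:
  commands:
    - [-0.05,-0.2,0,0,0]
    - [-0.05,-0.2,0,0,0]
    - [-0.05,-0.2,-0.3,0,0]
    - [-0.05,-0.2,-0.3,0,0]
    - [-0.05,-0.2,-0.3,0,0]
    - [-0.05,-0.2,-0.3,0,0]

```text
clock: 10.02
eef_pos: [0.6172, 0.0752, 0.2912]
ee_rot: [[-0.759, -0.0, -0.651], [0.651, 0.0, -0.759], [0.0, -1.0, 0.0]]
contact_force: [-0.2, -0.3, -3.0]
opening: 0.0126
```

```bash
python3 st.py; python3 - <<'E'
from h import *
c=cap("scene","pics/s7.png");s=manip.observe();e=np.array(s["eef_pos"])
u0,v0=280,155
cv2.imwrite("pics/s7b.png",cv2.resize(c["pixels"][v0:v0+60,u0:u0+80],(800,600),interpolation=cv2.INTER_CUBIC))
g=lambda p:tuple(round((a-o+.5)*10-.5,1) for a,o in zip(proj(c,p),(u0,v0)))
m=e-[0,0,.1328]
print("mouth",g(m),"sock top",g(m+[0,0,.038]),"bore",g([.6175,.0747,.15]))
E
```

```text
10.0167 [0.61721985 0.07518128 0.29119363] F [-0.21 -0.33 -3.05] M [-0.026  0.004  0.005] yaw 139.35587451614987 j7 2.0339117154426534 mouth z 0.15839363221410555 axis [-1.e-04  0.e+00 -1.e+00] 0.012641220112227753
mouth (np.float64(412.0), np.float64(311.8)) sock top (np.float64(427.7), np.float64(233.2)) bore (np.float64(408.0), np.float64(330.1))
```

View pics/s7b.png

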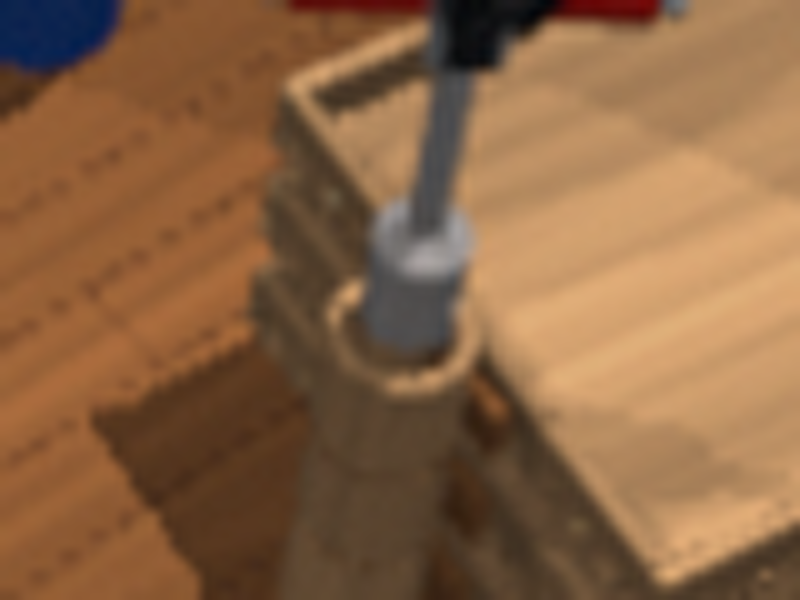

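Emit:
play_rows:
  commands:
    - [0,-0.03,-0.3,0,0]
    - [0,-0.03,-0.6,0,0]
    - [0,-0.03,-0.9,0,0]
    - [0,-0.03,-1.2,0,0]
    - [0,-0.03,-1.5,0,0]
    - [0,-0.03,-1.8,0,0]
    - [0,-0.03,-1.8,0,0]
    - [0,-0.03,-1.8,0,0]

```text
clock: 10.73
eef_pos: [0.6171, 0.0748, 0.2729]
ee_rot: [[-0.759, -0.001, -0.651], [0.651, -0.0, -0.759], [0.0, -1.0, 0.0]]
contact_force: [-0.0, 0.5, -3.0]
opening: 0.0129
```

```bash
python3 st.py
```

```text
10.7333 [0.61708746 0.07479364 0.27291659] F [-0.04  0.47 -3.  ] M [ 0.073 -0.038  0.018] yaw 139.35601163756107 j7 2.0260866861945073 mouth z 0.14011658599336582 axis [-6.e-04 -1.e-04 -1.e+00] 0.012852239873770255
```

Emit:
play_rows:
  commands:
    - [0,0,-0.5,0,0]
    - [0,0,-1,0,0]
    - [0,0,-1.5,0,0]
    - [0,0,-2,0,0]
    - [0,0,-2.5,0,0]
    - [0,0,-3,0,0]
    - [0,0,-3.5,0,0]
    - [0,0,-4,0,0]
    - [0,0,-4.5,0,0]
    - [0,0,-5,0,0]
    - [0,0,-5.5,0,0]
    - [0,0,-6,0,0]
    - [0,0,-6.4,0,0]
    - [0,0,-6.4,0,0]
    - [0,0,-6.4,0,0]

```text
clock: 11.98
eef_pos: [0.6171, 0.0748, 0.2089]
ee_rot: [[-0.759, -0.001, -0.651], [0.651, -0.0, -0.759], [0.0, -1.0, 0.0]]
contact_force: [0.1, -0.5, -1.2]
opening: 0.0129
```

```bash
python3 st.py
```

```text
11.9833 [0.61706024 0.07479841 0.20890239] F [ 0.09 -0.48 -1.25] M [ 0.059 -0.061 -0.021] yaw 139.35444766854232 j7 1.9916937484202615 mouth z 0.07610239352633297 axis [-7.e-04 -1.e-04 -1.e+00] 0.012870921163908896
```

Mouth is 11 mm above the nut with no contact. Now I'll go down slowly onto it.

Emit:
play_rows:
  commands:
    - [0,0,-0.3,0,0]
    - [0,0,-0.6,0,0]
    - [0,0,-0.9,0,0]
    - [0,0,-1.0,0,0]
    - [0,0,-1.1,0,0]
    - [0,0,-1.2,0,0]
    - [0,0,-1.3,0,0]
    - [0,0,-1.4,0,0]
    - [0,0,-1.4,0,0]

```text
clock: 12.73
eef_pos: [0.6172, 0.0748, 0.1951]
ee_rot: [[-0.759, -0.0, -0.651], [0.651, -0.0, -0.759], [0.0, -1.0, 0.0]]
contact_force: [0.0, 0.0, -1.6]
opening: 0.013
```

```bash
python3 st.py
```

```text
12.7333 [0.61715206 0.07481726 0.1950797 ] F [ 0.04  0.03 -1.59] M [-0.045 -0.027 -0.022] yaw 139.35428420577986 j7 1.9833027152280363 mouth z 0.062279696193980716 axis [-3.e-04 -1.e-04 -1.e+00] 0.01304188869251985
```

Emit:
play_rows:
  commands:
    - [0,0,-0.1,0,0]
    - [0,0,-0.2,0,0]
    - [0,0,-0.3,0,0]
    - [0,0,-0.3,0,0]

```text
clock: 13.07
eef_pos: [0.6171, 0.0748, 0.192]
ee_rot: [[-0.759, -0.0, -0.651], [0.651, -0.0, -0.759], [0.0, -1.0, 0.0]]
contact_force: [-0.7, -0.1, -2.8]
opening: 0.0129
```

```bash
python3 st.py
```

```text
13.0667 [0.61709743 0.0747823  0.19198752] F [-0.66 -0.13 -2.85] M [0.042 0.02  0.038] yaw 139.35037986261278 j7 1.9814224632538981 mouth z 0.05918752138478156 axis [-4.e-04 -1.e-04 -1.e+00] 0.012904452706654032
```

It's dropping onto the nut with no force. I'll carry on to the washer.

Emit:
play_rows:
  commands:
    - [0,0,-0.1,0,0]
    - [0,0,-0.2,0,0]
    - [0,0,-0.3,0,0]
    - [0,0,-0.4,0,0]
    - [0,0,-0.4,0,0]

```text
clock: 13.48
eef_pos: [0.6171, 0.0748, 0.1879]
ee_rot: [[-0.759, -0.001, -0.651], [0.651, -0.0, -0.759], [0.0, -1.0, 0.0]]
contact_force: [-0.5, -0.1, -2.2]
opening: 0.013
```

```bash
python3 st.py
```

```text
13.4833 [0.61707539 0.07479485 0.18794093] F [-0.55 -0.13 -2.21] M [0.05  0.019 0.025] yaw 139.35438965915367 j7 1.9789942202787139 mouth z 0.05514092524759079 axis [-5.e-04 -1.e-04 -1.e+00] 0.013011871484994662
```

Emit:
play_rows:
  commands:
    - [0,0,-0.05,0,0]
    - [0,0,-0.1,0,0]
    - [0,0,-0.1,0,0]

```text
clock: 13.73
eef_pos: [0.6175, 0.075, 0.1878]
ee_rot: [[-0.759, 0.0, -0.651], [0.651, -0.0, -0.759], [-0.0, -1.0, -0.0]]
contact_force: [-1.7, -1.7, 0.4]
opening: 0.0128
```

```bash
python3 st.py
```

```text
13.7333 [0.6174537  0.07496714 0.18782567] F [-1.72 -1.73  0.44] M [-0.048  0.267  0.016] yaw 139.35356238465187 j7 1.978377579574074 mouth z 0.055025671168473095 axis [ 4.e-04 -1.e-04 -1.e+00] 0.012831907248065471
```

Emit:
play_rows:
  commands:
    - [0,0,0,-3,0]
    - [0,0,0,-6,0]
    - [0,0,0,-9,0]
    - [0,0,0,-12,0]
    - [0,0,0,-15,0]
    - [0,0,0,-15,0]

```text
clock: 14.23
eef_pos: [0.6175, 0.0746, 0.1878]
ee_rot: [[-0.564, 0.001, -0.826], [0.826, -0.001, -0.564], [-0.001, -1.0, 0.0]]
contact_force: [-2.2, -1.4, -0.3]
opening: 0.013
```

```bash
python3 st.py
```

```text
14.2333 [0.61746169 0.07462566 0.18783511] F [-2.2  -1.4  -0.26] M [-0.214  0.253  0.042] yaw 124.31007518945528 j7 1.737389920007967 mouth z 0.05503511046829407 axis [ 6.e-04 -8.e-04 -1.e+00] 0.012983994480667971
```

Emit:
play_rows:
  commands:
    - [0,0,0,-2,0]
    - [0,0,0,-4,0]
    - [0,0,0,-4,0]

```text
clock: 14.48
eef_pos: [0.6175, 0.0747, 0.1879]
ee_rot: [[-0.506, 0.001, -0.863], [0.863, -0.001, -0.506], [-0.001, -1.0, -0.0]]
contact_force: [-1.3, 0.2, 1.4]
opening: 0.0129
```

```bash
python3 st.py
```

```text
14.4833 [0.61749262 0.07465153 0.1878637 ] F [-1.26  0.17  1.42] M [-0.255  0.355  0.045] yaw 120.39498580749509 j7 1.674559306066604 mouth z 0.055063704173676065 axis [ 6.e-04 -7.e-04 -1.e+00] 0.012863091432138646
```

Emit:
play_rows:
  commands:
    - [0,0,0,-2,0]
    - [0,0,0,-3,0]
    - [0,0,0,-3,0]

```text
clock: 14.73
eef_pos: [0.6175, 0.0747, 0.1878]
ee_rot: [[-0.46, 0.001, -0.888], [0.888, -0.0, -0.46], [-0.001, -1.0, -0.0]]
contact_force: [-0.9, -0.9, 2.6]
opening: 0.0131
```

```bash
python3 st.py
```

```text
14.7333 [0.61754614 0.07468608 0.18779993] F [-0.94 -0.91  2.56] M [-0.304  0.357  0.134] yaw 117.40463087059747 j7 1.626521580887741 mouth z 0.0549999334364131 axis [ 6.e-04 -5.e-04 -1.e+00] 0.013050424806915827
```

Emit:
play_rows:
  commands:
    - [0,0,0,-1.5,0]
    - [0,0,0,-3,0]
    - [0,0,0,-3,0]

```text
clock: 14.98
eef_pos: [0.6176, 0.0748, 0.1878]
ee_rot: [[-0.411, 0.001, -0.911], [0.911, -0.0, -0.411], [-0.001, -1.0, -0.001]]
contact_force: [-1.1, -0.4, 4.2]
opening: 0.013
```

```bash
python3 st.py
```

```text
14.9833 [0.61758229 0.07478202 0.18779448] F [-1.14 -0.4   4.21] M [-0.317  0.339  0.084] yaw 114.2910544187318 j7 1.5763776349043472 mouth z 0.05499448392085601 axis [ 8.e-04 -3.e-04 -1.e+00] 0.01299084873401042
```

Emit:
play_rows:
  commands:
    - [0,0,0.02,-1.5,0]
    - [0,0,0.02,-3,0]
    - [0,0,0.02,-3,0]

```text
clock: 15.23
eef_pos: [0.6175, 0.0748, 0.1878]
ee_rot: [[-0.363, 0.001, -0.932], [0.932, -0.0, -0.363], [-0.0, -1.0, -0.0]]
contact_force: [-0.8, -0.4, 4.6]
opening: 0.0129
```

```bash
python3 st.py
```

```text
15.2333 [0.61750436 0.07480925 0.18778166] F [-0.83 -0.39  4.6 ] M [-0.344  0.365  0.027] yaw 111.26749925362783 j7 1.5277890124568367 mouth z 0.05498165914565409 axis [ 6.e-04 -2.e-04 -1.e+00] 0.012925362524280766
```

Emit:
play_rows:
  commands:
    - [0,0,0,-1,0]
    - [0,0,0,-2,0]
    - [0,0,0,-2,0]

```text
clock: 15.48
eef_pos: [0.6175, 0.0748, 0.1878]
ee_rot: [[-0.33, 0.001, -0.944], [0.944, -0.0, -0.33], [-0.0, -1.0, -0.0]]
contact_force: [-1.1, -0.7, 5.6]
opening: 0.013
```

```bash
python3 st.py
```

```text
15.4833 [0.61749692 0.07483386 0.18775608] F [-1.1  -0.73  5.64] M [-0.364  0.336  0.085] yaw 109.29672450831112 j7 1.4960192053584183 mouth z 0.05495608111663297 axis [ 5.e-04 -1.e-04 -1.e+00] 0.012969138299161536
```

Emit:
play_rows:
  commands:
    - [0,0,0,-1.5,0]
    - [0,0,0,-3,0]
    - [0,0,0,-3,0]

```text
clock: 15.73
eef_pos: [0.6175, 0.0749, 0.1878]
ee_rot: [[-0.281, 0.001, -0.96], [0.96, -0.0, -0.281], [-0.0, -1.0, -0.001]]
contact_force: [-0.9, -0.6, 5.5]
opening: 0.0131
```

```bash
python3 st.py
```

```text
15.7333 [0.61749569 0.07490134 0.18778085] F [-0.92 -0.61  5.53] M [-0.351  0.361  0.065] yaw 106.30288093344896 j7 1.44773714461555 mouth z 0.05498085042424672 axis [ 6.e-04 -0.e+00 -1.e+00] 0.01307522114744656
```

Emit:
play_rows:
  commands:
    - [0,0,0.02,-1.5,0]
    - [0,0,0.02,-3,0]
    - [0,0,0.02,-3,0]

```text
clock: 15.98
eef_pos: [0.6174, 0.0749, 0.1878]
ee_rot: [[-0.23, 0.0, -0.973], [0.973, 0.0, -0.23], [-0.0, -1.0, -0.0]]
contact_force: [-0.1, -0.9, 5.6]
opening: 0.0131
```

```bash
python3 st.py
```

```text
15.9833 [0.61742416 0.07487509 0.1877846 ] F [-0.11 -0.85  5.6 ] M [-0.356  0.285  0.014] yaw 103.2789633506439 j7 1.3990921127941518 mouth z 0.05498460156616228 axis [ 4.e-04  0.e+00 -1.e+00] 0.013060288427278239
```

Emit:
play_rows:
  commands:
    - [0,0,0.02,-1.5,0]
    - [0,0,0.02,-3,0]
    - [0,0,0.02,-3,0]

```text
clock: 16.23
eef_pos: [0.6173, 0.0748, 0.1878]
ee_rot: [[-0.178, 0.0, -0.984], [0.984, -0.0, -0.178], [-0.0, -1.0, -0.0]]
contact_force: [-0.6, -0.1, 4.4]
opening: 0.0132
```

```bash
python3 st.py
```

```text
16.2333 [0.61731981 0.07484308 0.18779061] F [-0.59 -0.13  4.36] M [-0.342  0.198  0.113] yaw 100.26422930062819 j7 1.3504972949002165 mouth z 0.0549906146957497 axis [ 1.e-04 -0.e+00 -1.e+00] 0.013192815441596114
```

Emit:
play_rows:
  commands:
    - [0,0,0,-1.5,0]
    - [0,0,0,-3,0]
    - [0,0,0,-3,0]

```text
clock: 16.48
eef_pos: [0.6173, 0.0749, 0.1878]
ee_rot: [[-0.126, 0.0, -0.992], [0.992, -0.0, -0.126], [-0.0, -1.0, -0.0]]
contact_force: [-1.2, -1.4, 4.0]
opening: 0.0133
```

```bash
python3 st.py
```

```text
16.4833 [0.61728226 0.07485156 0.1878058 ] F [-1.2  -1.4   3.97] M [-0.326  0.187  0.101] yaw 97.2599683313093 j7 1.3019269273196081 mouth z 0.055005795318274486 axis [ 1.e-04 -0.e+00 -1.e+00] 0.013286094637200903
```

Emit:
play_rows:
  commands:
    - [0,0,0,-1.5,0]
    - [0,0,0,-3,0]
    - [0,0,0,-3,0]

```text
clock: 16.73
eef_pos: [0.6173, 0.0748, 0.1878]
ee_rot: [[-0.074, -0.0, -0.997], [0.997, -0.0, -0.074], [-0.0, -1.0, 0.0]]
contact_force: [0.0, -0.6, 3.3]
opening: 0.0131
```

```bash
python3 st.py
```

```text
16.7333 [0.61725704 0.07483966 0.1878007 ] F [ 0.04 -0.64  3.26] M [-0.326  0.15   0.043] yaw 94.25721287992357 j7 1.253410710734396 mouth z 0.055000697555299516 axis [-0. -0. -1.] 0.01305649340266043
```

Emit:
play_rows:
  commands:
    - [0,0,0,-1.5,0]
    - [0,0,0,-3,0]
    - [0,0,0,-3,0]

```text
clock: 16.98
eef_pos: [0.6172, 0.0748, 0.1878]
ee_rot: [[-0.022, -0.0, -1.0], [1.0, -0.0, -0.022], [-0.0, -1.0, 0.0]]
contact_force: [-0.2, -0.9, 2.6]
opening: 0.0126
```

```bash
python3 st.py
```

```text
16.9833 [0.6172167  0.07484719 0.18778253] F [-0.16 -0.88  2.64] M [-0.328  0.124  0.018] yaw 91.25906554965628 j7 1.2048890921770297 mouth z 0.05498253463968272 axis [-1.e-04 -0.e+00 -1.e+00] 0.012622718969888235
```

Emit:
play_rows:
  commands:
    - [0,0,0,-1.5,0]
    - [0,0,0,-3,0]
    - [0,0,0,-3,0]

```text
clock: 17.23
eef_pos: [0.6172, 0.0749, 0.1878]
ee_rot: [[0.03, -0.0, -1.0], [1.0, 0.0, 0.03], [0.0, -1.0, 0.0]]
contact_force: [-0.7, -1.2, 4.2]
opening: 0.0131
```

```bash
python3 st.py
```

```text
17.2333 [0.61721093 0.07487    0.1877852 ] F [-0.74 -1.21  4.23] M [-0.264  0.191  0.004] yaw 88.2589790183971 j7 1.156332414424023 mouth z 0.054985195543373805 axis [-1.e-04  0.e+00 -1.e+00] 0.013105823393299009
```

Emit:
play_rows:
  commands:
    - [0,0,0,-1.5,0]
    - [0,0,0,-3,0]
    - [0,0,0,-3,0]

```text
clock: 17.48
eef_pos: [0.6172, 0.0749, 0.1878]
ee_rot: [[0.083, -0.0, -0.997], [0.997, -0.0, 0.083], [-0.0, -1.0, 0.0]]
contact_force: [-1.5, -1.5, 2.4]
opening: 0.0127
```

```bash
python3 st.py
```

```text
17.4833 [0.61720278 0.07488752 0.1877968 ] F [-1.47 -1.46  2.39] M [-0.355  0.188  0.043] yaw 85.2599413922226 j7 1.1077133042767155 mouth z 0.054996796791424996 axis [-1.e-04 -0.e+00 -1.e+00] 0.012731576106933793
```

Emit:
play_rows:
  commands:
    - [0,0,0,-1.5,0]
    - [0,0,0,-3,0]
    - [0,0,0,-3,0]

```text
clock: 17.73
eef_pos: [0.6172, 0.0749, 0.1878]
ee_rot: [[0.135, -0.0, -0.991], [0.991, -0.0, 0.135], [-0.0, -1.0, 0.0]]
contact_force: [-0.5, -1.3, 2.7]
opening: 0.0132
```

```bash
python3 st.py
```

```text
17.7333 [0.61720725 0.07489818 0.18780982] F [-0.54 -1.32  2.73] M [-0.29   0.166 -0.01 ] yaw 82.26235382263081 j7 1.0591083790028888 mouth z 0.05500982172712662 axis [-1.e-04 -0.e+00 -1.e+00] 0.013167829849105753
```

Emit:
play_rows:
  commands:
    - [0,0,0,-1.5,0]
    - [0,0,0,-3,0]
    - [0,0,0,-3,0]

```text
clock: 17.98
eef_pos: [0.6172, 0.0749, 0.1878]
ee_rot: [[0.186, -0.0, -0.982], [0.982, 0.0, 0.186], [0.0, -1.0, 0.0]]
contact_force: [0.2, -0.0, 1.4]
opening: 0.0133
```

```bash
python3 st.py;python3 -c "
from h import *
print(manip.observe()['effort'])"
```

```text
17.9833 [0.61721828 0.07489713 0.18781315] F [ 0.24 -0.05  1.4 ] M [-0.285  0.129  0.07 ] yaw 79.25816002904754 j7 1.0104118547540992 mouth z 0.05501315312081817 axis [-1.e-04  0.e+00 -1.e+00] 0.013293844356769016
[ -0.42112098 -39.8251605   -5.40783182 -22.62225151  -0.22184073
  -0.29556016  -0.16379644]
```

```bash
sed -i '$a print("eff7",s["effort"][6])' st.py
```

Emit:
play_rows:
  commands:
    - [0,0,0,-1.5,0]
    - [0,0,0,-2.5,0]
    - [0,0,0,-2.5,0]

```text
clock: 18.23
eef_pos: [0.6172, 0.0749, 0.1878]
ee_rot: [[0.228, -0.0, -0.974], [0.974, -0.0, 0.228], [-0.0, -1.0, 0.0]]
contact_force: [-0.8, -1.0, 2.1]
opening: 0.0129
```

```bash
python3 st.py
```

```text
18.2333 [0.61719548 0.07487934 0.18781249] F [-0.83 -0.96  2.06] M [-0.247  0.166  0.039] yaw 76.79160477200307 j7 0.9703849789440782 mouth z 0.055012490323770535 axis [-1.e-04 -0.e+00 -1.e+00] 0.012928929135272235
eff7 -0.14045366551727057
```

Emit:
play_rows:
  commands:
    - [0,0,0,-1.5,0]
    - [0,0,0,-2.5,0]
    - [0,0,0,-2.5,0]

```text
clock: 18.48
eef_pos: [0.6172, 0.0749, 0.1878]
ee_rot: [[0.271, -0.0, -0.963], [0.963, 0.0, 0.271], [-0.0, -1.0, 0.0]]
contact_force: [-0.5, -1.5, 2.9]
opening: 0.0131
```

```bash
python3 st.py
```

```text
18.4833 [0.61721264 0.07491389 0.18783056] F [-0.53 -1.46  2.89] M [-0.239  0.134  0.052] yaw 74.29096842653188 j7 0.9297678237883483 mouth z 0.055030562070776584 axis [-1.e-04  0.e+00 -1.e+00] 0.01310998969414928
eff7 -0.13763865921646357
```

Emit:
play_rows:
  commands:
    - [0,0,0,-1.5,0]
    - [0,0,0,-2.5,0]
    - [0,0,0,-2.5,0]

```text
clock: 18.73
eef_pos: [0.6172, 0.0749, 0.1878]
ee_rot: [[0.312, -0.0, -0.95], [0.95, -0.0, 0.312], [-0.0, -1.0, 0.0]]
contact_force: [-0.3, -0.7, 2.4]
opening: 0.013
```

```bash
python3 st.py; python3 -c "
from h import *
c=cap('wrist','pics/w8.png')"
```

```text
18.7333 [0.61718669 0.07489756 0.18781142] F [-0.27 -0.67  2.36] M [-0.231  0.204  0.131] yaw 71.81431081448704 j7 0.8894224786583869 mouth z 0.05501141714882091 axis [-1.e-04 -1.e-04 -1.e+00] 0.012985534526492629
eff7 -0.23799436166882515
```

View pics/w8.png

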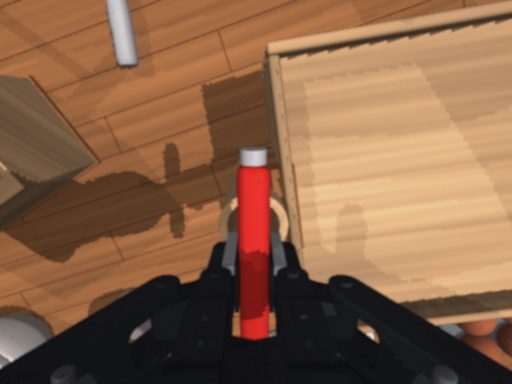

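The bar is still square in the jaws and the torque is starting to rise. I'll use smaller steps from here.

Emit:
play_rows:
  commands:
    - [0,0,0,-0.5,0]
    - [0,0,0,-1,0]
    - [0,0,0,-1,0]

```text
clock: 19.03
eef_pos: [0.6172, 0.0749, 0.1878]
ee_rot: [[0.328, -0.0, -0.945], [0.945, -0.0, 0.328], [-0.0, -1.0, 0.0]]
contact_force: [-0.7, -0.3, 2.2]
opening: 0.0129
```

```bash
python3 st.py
```

```text
19.0333 [0.61720244 0.07489235 0.18780339] F [-0.7  -0.34  2.19] M [-0.239  0.13   0.246] yaw 70.8423334073101 j7 0.8736378158608797 mouth z 0.05500338959369239 axis [-1.e-04 -1.e-04 -1.e+00] 0.012915674110497466
eff7 -0.26109058409929276
```

Emit:
play_rows:
  commands:
    - [0,0,0,-0.5,0]
    - [0,0,0,-1,0]
    - [0,0,0,-1,0]

```text
clock: 19.28
eef_pos: [0.6172, 0.0749, 0.1878]
ee_rot: [[0.345, -0.0, -0.939], [0.939, -0.0, 0.345], [-0.0, -1.0, 0.0]]
contact_force: [-0.6, -1.0, 1.6]
opening: 0.0131
```

```bash
python3 st.py
```

```text
19.2833 [0.61720032 0.07487993 0.18779535] F [-0.63 -1.01  1.65] M [-0.167  0.201  0.266] yaw 69.8386272938509 j7 0.8573671277655848 mouth z 0.054995348871446 axis [-2.e-04 -1.e-04 -1.e+00] 0.013149061377729289
eff7 -0.31370331533253193
```

Emit:
play_rows:
  commands:
    - [0,0,0,-0.5,0]
    - [0,0,0,-1,0]
    - [0,0,0,-1,0]

```text
clock: 19.53
eef_pos: [0.6172, 0.0749, 0.1878]
ee_rot: [[0.361, -0.0, -0.933], [0.933, -0.0, 0.361], [-0.0, -1.0, 0.0]]
contact_force: [-0.6, -0.2, 1.7]
opening: 0.013
```

```bash
python3 st.py
```

```text
19.5333 [0.61721293 0.07490676 0.18783387] F [-0.62 -0.23  1.71] M [-0.192  0.122  0.272] yaw 68.8397549823403 j7 0.8411076273019639 mouth z 0.05503386562674484 axis [-1.e-04 -0.e+00 -1.e+00] 0.012964370112685454
eff7 -0.3595393896102905
```

Emit:
play_rows:
  commands:
    - [0,0,0,-0.5,0]
    - [0,0,0,-1,0]
    - [0,0,0,-1.5,0]
    - [0,0,0,-1.5,0]

```text
clock: 19.87
eef_pos: [0.6172, 0.0749, 0.1878]
ee_rot: [[0.385, -0.0, -0.923], [0.923, -0.0, 0.385], [-0.0, -1.0, 0.0]]
contact_force: [-0.7, -0.4, 1.7]
opening: 0.0132
```

```bash
python3 st.py
```

```text
19.8667 [0.61721879 0.07489742 0.18782668] F [-0.74 -0.39  1.69] M [-0.21   0.207  0.42 ] yaw 67.34059975829727 j7 0.8167378461261419 mouth z 0.05502668055049548 axis [-1.e-04 -1.e-04 -1.e+00] 0.013179393983456812
eff7 -0.4378955718129873
```

Emit:
play_rows:
  commands:
    - [0,0,0,-0.5,0]
    - [0,0,0,-1,0]
    - [0,0,0,-1.4,0]
    - [0,0,0,-1.4,0]

```text
clock: 20.2
eef_pos: [0.6172, 0.0749, 0.1878]
ee_rot: [[0.408, -0.0, -0.913], [0.913, -0.0, 0.408], [-0.0, -1.0, 0.0]]
contact_force: [0.2, -0.6, 0.9]
opening: 0.0133
```

```bash
python3 st.py;python3 -c "
from h import *
c=cap('wrist','pics/w9.png')"; python3 st.py; python3 - <<'E'
from h import *
for n in ["w4","w8","w9"]:
    c=dict(np.load(f"pics/{n}.npz"));im=c["pixels"].astype(int)
    m=(im[...,2]>1.8*im[...,1])&(im[...,2]>1.8*im[...,0])&(im[...,2]>70);m[:, :225]=0;m[:,290:]=0
    v,u=np.nonzero(m);rows=[(r,u[v==r].mean()) for r in range(175,235)]
    p=np.polyfit(*zip(*rows),1);print(n,len(u),np.degrees(np.arctan(p[0])))
E
```

```text
20.2 [0.61721133 0.0749121  0.18781821] F [ 0.21 -0.55  0.93] M [-0.213  0.095  0.432] yaw 65.94395904870464 j7 0.7940297677495569 mouth z 0.055018208764443605 axis [-1.e-04 -0.e+00 -1.e+00] 0.013295648000610831
eff7 -0.4918265528976917
20.25 [0.6172103  0.07493218 0.1878338 ] F [-0.64 -1.25  1.51] M [-0.186  0.129  0.47 ] yaw 65.95989015962182 j7 0.7942785687687351 mouth z 0.05503379550979928 axis [-1.e-04 -0.e+00 -1.e+00] 0.013230815533864763
eff7 -0.46273788437247276
w4 5341 0.2141218802102934
w8 5411 0.5229547348329492
w9 5411 1.2009817789847628
```

The wrist torque reads about 0.45–0.47 N·m, so the nut is snug. I'll ease back within the play and draw the wrench out.

Emit:
play_rows:
  commands:
    - [0,0,0,2,0]
    - [0,0,0,4,0]
    - [0,0,0,6,0]
    - [0,0,0,7,0]
    - [0,0,0,7,0]

```text
clock: 20.67
eef_pos: [0.6173, 0.0748, 0.1878]
ee_rot: [[0.294, -0.0, -0.956], [0.956, 0.0, 0.294], [0.0, -1.0, 0.0]]
contact_force: [-0.5, -0.4, 0.6]
opening: 0.013
```

```bash
python3 st.py
```

```text
20.6667 [0.61726356 0.0747507  0.18784327] F [-0.46 -0.43  0.62] M [-0.136  0.14  -0.002] yaw 72.87370112618963 j7 0.9073670312825335 mouth z 0.055043268710454674 axis [-2.e-04  5.e-04 -1.e+00] 0.01302659645694541
eff7 0.08257376030087471
```

Emit:
play_rows:
  commands:
    - [0,0,0.3,0,0]
    - [0,0,0.6,0,0]
    - [0,0,1,0,0]
    - [0,0,1.5,0,0]
    - [0,0,2,0,0]
    - [0,0,2,0,0]

```text
clock: 21.17
eef_pos: [0.6181, 0.0753, 0.2095]
ee_rot: [[0.293, 0.002, -0.956], [0.956, 0.001, 0.293], [0.001, -1.0, -0.002]]
contact_force: [-0.1, 0.8, -1.6]
opening: 0.0133
```

```bash
python3 st.py
```

```text
21.1667 [0.61811988 0.07533018 0.20950583] F [-0.12  0.84 -1.61] M [-0.005 -0.071 -0.003] yaw 72.95238092613928 j7 0.9173666138128117 mouth z 0.07670583377257928 axis [ 2.5e-03  6.0e-04 -1.0e+00] 0.013289667607871584
eff7 0.011804858513642102
```

Emit:
play_rows:
  commands:
    - [0,0,1,0,0]
    - [0,0,2,0,0]
    - [0,0,3,0,0]
    - [0,0,4,0,0]
    - [0,0,5,0,0]
    - [0,0,6,0,0]
    - [0,0,7,0,0]
    - [0,0,8,0,0]
    - [0,0,9.5,0,0]
    - [0,0,11,0,0]
    - [0,0,12.8,0,0]
    - [0,0,12.8,0,0]
    - [0,0,12.8,0,0]

```text
clock: 22.25
eef_pos: [0.618, 0.0752, 0.3375]
ee_rot: [[0.293, 0.003, -0.956], [0.956, 0.0, 0.293], [0.001, -1.0, -0.003]]
contact_force: [-0.1, -0.2, -3.1]
opening: 0.0131
```

```bash
python3 st.py; python3 - <<'E'
from h import *
c=cap("scene","pics/s10.png");s=manip.observe();e=np.array(s["eef_pos"])
P=cloud(c);k=(np.hypot(P[...,0]-e[0],P[...,1]-e[1])<.03)&(P[...,2]>.17)&(P[...,2]<.24)
q=P[k];print(len(q),q.min(0)-e,q.max(0)-e)
w=cap("wrist","pics/w10.png");im=w["pixels"].astype(int);Pw=cloud(w)
k=(im[...,2]>1.8*im[...,1])&(im[...,2]>1.8*im[...,0])&(im[...,2]>70)&(np.hypot(Pw[...,0]-e[0],Pw[...,1]-e[1])<.07)&(Pw[...,2]>.3)
q=Pw[k];A=np.c_[q[:,:2]-e[:2],np.ones(len(q))];print(np.linalg.lstsq(A,q[:,2]-e[2],rcond=None)[0])
w4=dict(np.load("pics/w4.npz"))
E
```

```text
22.25 [0.61803374 0.07524233 0.33747845] F [-0.1  -0.18 -3.08] M [-0.022  0.016  0.015] yaw 72.96079604531572 j7 0.9628195155362312 mouth z 0.2046784454396782 axis [ 3.2e-03  4.0e-04 -1.0e+00] 0.013127585833284935
eff7 0.0042566626507323235
87 [-0.01261479 -0.01443898 -0.13028877] [ 0.01531605  0.01009591 -0.09634649]
[-0.00032301 -0.02028632  0.01987836]
```

Emit:
play_rows:
  commands:
    - [-1,-3,0,5,0]
    - [-2,-6,0,11,0]
    - [-3,-9,0,17,0]
    - [-4,-12,0,23,0]
    - [-5,-15,0,29,0]
    - [-6,-18,0,30,0]
    - [-7,-21,0,30,0]
    - [-8,-24,0,30,0]
    - [-9,-26.7,0,30,0]
    - [-9,-26.7,0,30,0]
    - [-9,-26.7,0,30,0]
    - [-9,-26.7,0,30,0]
    - [-9,-26.7,0,30,0]
    - [-9,-26.7,0,30,0]
    - [-9,-26.7,0,30,0]
    - [-9,-26.7,0,30,0]

```text
clock: 23.68
eef_pos: [0.5276, -0.191, 0.3358]
ee_rot: [[-0.226, -0.0, -0.974], [0.974, 0.0, -0.226], [0.0, -1.0, -0.0]]
contact_force: [0.7, -0.2, -2.0]
opening: 0.0131
```

```bash
python3 st.py
```

```text
23.6833 [ 0.52763903 -0.19098899  0.33582641] F [ 0.65 -0.22 -1.97] M [ 0.027 -0.031 -0.041] yaw 103.07637291237863 j7 2.0069320524118877 mouth z 0.20302640693959942 axis [-0.e+00  2.e-04 -1.e+00] 0.013130932153216517
eff7 -0.0004990570414520334
```

Emit:
play_rows:
  commands:
    - [0.05,-0.05,-2,0,0]
    - [0.05,-0.05,-4,0,0]
    - [0.05,-0.05,-6,0,0]
    - [0.05,-0.05,-7.5,0,0]
    - [0.05,-0.05,-8.2,0,0]
    - [0.05,-0.05,-8.2,0,0]
    - [0.05,-0.05,-8.2,0,0]
    - [0.05,-0.05,-8.2,0,0]

```text
clock: 24.35
eef_pos: [0.5289, -0.1928, 0.2554]
ee_rot: [[-0.224, 0.003, -0.974], [0.974, -0.001, -0.224], [-0.001, -1.0, -0.002]]
contact_force: [0.2, -0.4, -2.0]
opening: 0.0131
```

```bash
python3 st.py; python3 - <<'E'
from h import *
c=cap("scene","pics/s11.png")
u,v=map(int,proj(c,[.528,-.192,.12]));u0,v0=u-40,v-30
cv2.imwrite("pics/s11b.png",cv2.resize(c["pixels"][v0:v0+60,u0:u0+80],(800,600),interpolation=cv2.INTER_CUBIC))
g=lambda p:tuple(round((a-o+.5)*10-.5,1) for a,o in zip(proj(c,p),(u0,v0)))
m=np.array(manip.observe()["eef_pos"])-[0,0,.1328]
print("mouth",g(m),"sock top",g(m+[0,0,.038]),"hole",g([.5287,-.1915,.11]))
E
```

```text
24.35 [ 0.52890108 -0.19275279  0.25539164] F [ 0.24 -0.45 -1.98] M [-0.019  0.026  0.01 ] yaw 102.97147735323892 j7 1.98040915033453 mouth z 0.12259164069739334 axis [ 2.6e-03 -9.0e-04 -1.0e+00] 0.013069802796182386
eff7 0.0001559713655296946
mouth (np.float64(411.2), np.float64(307.0)) sock top (np.float64(401.8), np.float64(236.2)) hole (np.float64(417.4), np.float64(327.0))
```

View pics/s11b.png

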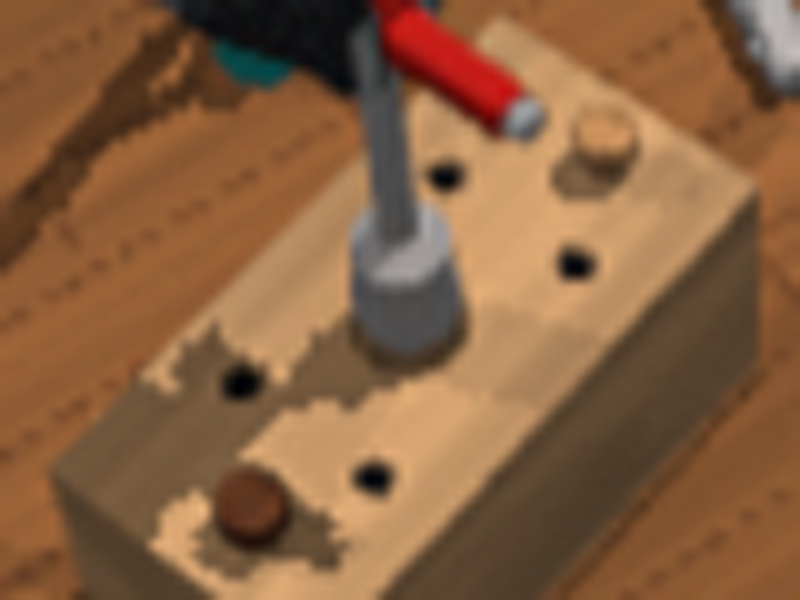

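Emit:
play_rows:
  commands:
    - [-0.05,0.1,0,0,0]
    - [-0.05,0.1,-0.4,0,0]
    - [-0.05,0.1,-0.8,0,0]
    - [-0.05,0.1,-1.2,0,0]
    - [-0.05,0.1,-1.6,0,0]
    - [-0.05,0.1,-2,0,0]
    - [-0.05,0.1,-2.4,0,0]
    - [-0.05,0.1,-2.8,0,0]
    - [-0.05,0.1,-2.8,0,0]

```text
clock: 25.15
eef_pos: [0.5265, -0.1914, 0.2245]
ee_rot: [[-0.224, -0.002, -0.975], [0.975, 0.001, -0.224], [0.001, -1.0, 0.002]]
contact_force: [-1.4, 0.4, -1.4]
opening: 0.013
```

```bash
python3 st.py
```

```text
25.15 [ 0.52649341 -0.19143839  0.22453513] F [-1.44  0.39 -1.39] M [0.008 0.012 0.026] yaw 102.95552644818088 j7 1.9669021762236738 mouth z 0.09173513220288113 axis [-2.1e-03  9.0e-04 -1.0e+00] 0.01296279310297742
eff7 -0.01041837123921141
```

Emit:
play_rows:
  commands:
    - [0.1,0,-0.5,0,0]
    - [0.1,0,-1.1,0,0]
    - [0.1,0,-1.7,0,0]
    - [0.1,0,-2.3,0,0]
    - [0.1,0,-2.9,0,0]
    - [0.1,0,-3.5,0,0]
    - [0.1,0,-4.1,0,0]
    - [0.1,0,-4.7,0,0]
    - [0.1,0,-5.3,0,0]
    - [0.1,0,-5.9,0,0]
    - [0.1,0,-6.5,0,0]
    - [0.1,0,-6.9,0,0]
    - [0.1,0,-7.1,0,0]
    - [0.1,0,-7.2,0,0]
    - [0.1,0,-7.2,0,0]
    - [0.1,0,-7.2,0,0]

```text
clock: 26.48
eef_pos: [0.5285, -0.1917, 0.1541]
ee_rot: [[-0.224, 0.001, -0.975], [0.975, -0.0, -0.224], [-0.0, -1.0, -0.001]]
contact_force: [-0.2, -0.7, -2.3]
opening: 0.013
```

```bash
python3 st.py
```

```text
26.4833 [ 0.52854062 -0.19173415  0.15414405] F [-0.17 -0.71 -2.29] M [ 0.069 -0.021 -0.009] yaw 102.95161346673034 j7 1.9278916513310436 mouth z 0.021344045902809222 axis [ 6.e-04 -2.e-04 -1.e+00] 0.013018020856802816
eff7 -0.000597849502810277
```

Emit:
play_rows:
  commands:
    - [0,0,-0.2,0,0]
    - [0,0,-0.4,0,0]
    - [0,0,-0.5,0,0]
    - [0,0,-0.6,0,0]
    - [0,0,-0.65,0,0]
    - [0,0,-0.65,0,0]
    - [0,0,-0.65,0,0]

```text
clock: 27.07
eef_pos: [0.5285, -0.1917, 0.1478]
ee_rot: [[-0.224, 0.0, -0.975], [0.975, -0.0, -0.224], [-0.0, -1.0, -0.0]]
contact_force: [-1.4, 0.5, 0.4]
opening: 0.0132
```

```bash
python3 st.py
```

```text
27.0667 [ 0.52845609 -0.19166544  0.1477828 ] F [-1.43  0.52  0.37] M [0.099 0.262 0.004] yaw 102.95266830265251 j7 1.9240247124785674 mouth z 0.014982803504971776 axis [ 3.e-04 -2.e-04 -1.e+00] 0.013185352006734468
eff7 -0.0004907826405542437
```

On the floor of the hole. I'll open the jaws, wait, then withdraw straight up.

Emit:
play_rows:
  commands:
    - [0,0,0,0,0.6]
    - [0,0,0,0,0.8]
    - [0,0,0,0,1]
    - [0,0,0,0,1]
    - [0,0,0,0,1]
    - [0,0,0,0,1]
    - [0,0,0,0,1]
    - [0,0,0,0,1]
    - [0,0,0,0,1]
    - [0,0,1,0,1]
    - [0,0,3,0,1]
    - [0,0,6,0,1]
    - [0,0,9,0,1]
    - [0,0,12,0,1]
    - [0,0,15,0,1]
    - [0,0,18,0,1]
    - [0,0,18,0,1]
    - [0,0,18,0,1]
    - [0,0,18,0,1]

```text
clock: 28.65
eef_pos: [0.528, -0.1915, 0.3276]
ee_rot: [[-0.224, 0.0, -0.975], [0.975, -0.0, -0.224], [-0.0, -1.0, -0.0]]
contact_force: [-0.5, -0.6, -0.4]
opening: 0.0852
```

```bash
python3 st.py; python3 - <<'E'
from h import *
w=cap("wrist","pics/w12.png");c=cap("scene","pics/s12.png")
im=w["pixels"].astype(int);P=cloud(w)
k=(im[...,2]>1.8*im[...,1])&(im[...,2]>1.8*im[...,0])&(im[...,2]>70)&(np.hypot(P[...,0]-.528,P[...,1]+.192)<.08)&(P[...,2]>.14)&(P[...,2]<.2)
q=P[k];A=np.c_[q[:,:2]-[.5285,-.1917],np.ones(len(q))];print(np.linalg.lstsq(A,q[:,2],rcond=None)[0],cv2.minAreaRect(q[:,:2].astype(np.float32)))
cv2.imwrite("pics/s12b.png",cv2.resize(c["pixels"],(768,576)))
E
```

```text
28.65 [ 0.5280244  -0.19153565  0.32764963] F [-0.47 -0.64 -0.44] M [-0.016  0.025 -0.018] yaw 102.95839705146777 j7 2.0026145683606584 mouth z 0.19484962882864573 axis [ 1.e-04 -3.e-04 -1.e+00] 0.0851844436241869
eff7 0.0011203572648810223
[ 0.01571196 -0.06350548  0.16740091] ((0.5289856195449829, -0.19146861135959625), (0.09748660773038864, 0.013984994031488895), 12.868508338928223)
```

View pics/w12.png

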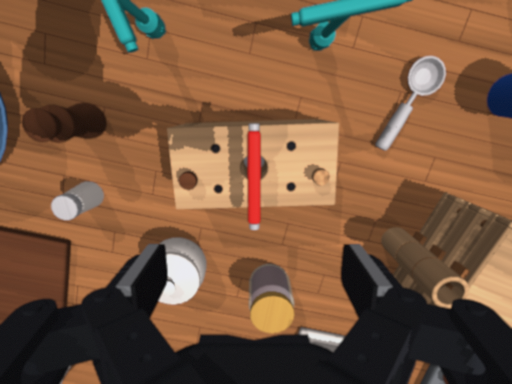

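View pics/s12b.png

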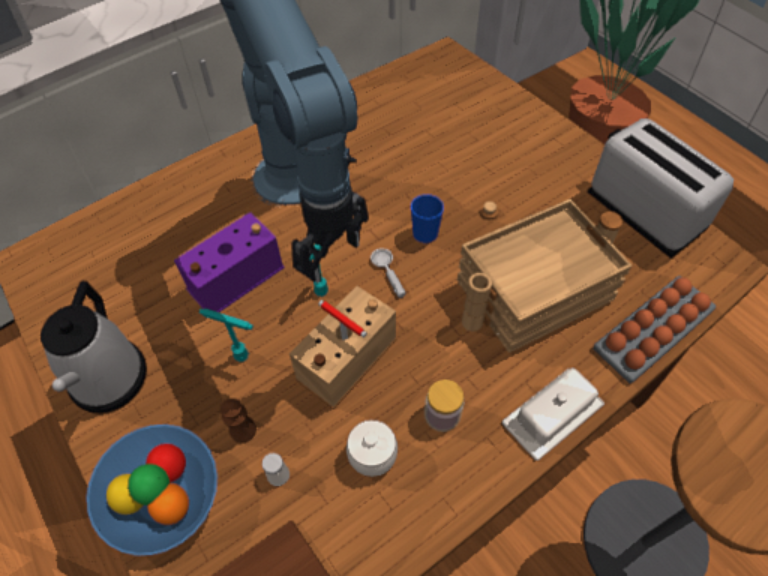

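The wrench stands in its hole. The bar's top is at 0.1674 m, the same as at the start, and nothing else has moved in the views.

```bash
python3 -c "
from rig import manip
print(manip.finish_job())"
```

```text
the job is handed in; nothing more can be done
None
```

The nut is tightened and the wrench is back in its hole. I handed the job in at about 29 s of the 72 s; no verdict is reported.

- **Seating:** I read the nut's turn by looking down the bore (flats at about 49°) and lined the wrench up with it. The socket dropped fully home: the mouth came to about 0.055 m above the bar, which is the washer's height. I felt no contact on the way down, and the wrist force stayed at a few newtons.
- **Tightening:** The nut turned freely until I had wound the wrench about 68° clockwise, then went firm. I stopped at about 0.45–0.47 N·m. From that torque and the angle turned I put the wind-up at roughly 0.05–0.10 rad, under the 0.12 limit, but I could not read it directly. I then eased back 7°, which I judged to be within the socket's play; the torque fell to zero without the wrench pulling back on the nut.
- **Putting back:** The wrench stands let go in its hole. Its bar is at the starting height (top at 0.1674 m) and within about 1 mm of its measured starting place.
- **Bystanders:** None looks moved in the last scene and wrist pictures; I compared those by eye.

**Unsettled check:** the fitted plane of the bar's top leaned about 3.5° across the bar. I put that down to fitting over a width of only 14 mm, and it is within the 7° allowed either way.

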